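# Unhook the work lantern past its sprung keeper and dock it to charge

## Robot

A 6-joint arm with a two-finger parallel gripper is mounted at the origin on the work surface. World frame = base frame: x ahead of the robot, y to its left, z up, the work surface at z = 0. Lengths are in m, angles in rad, forces in N, time in s.
With the tool pointing down it reaches from about 0.275 to 0.725 m from the base axis. Payload 15.9 kg.
Tool frame: the origin (TCP) lies on the centre line of the jaws, within the pads' length; the fingertips stand 11 mm ahead of it and the grasp point (between the pads) lies 8 mm behind it; y points along the fingers, x is the direction in which the jaws open and shut, and the axes are right-handed (so a half turn about y gives the same grasp; the last joint's range is limited). The gripper opens to 85 mm and grips with 20 to 120 N. Pads are 22 mm wide; open, the fingers measure 114 mm over their backs; the gripper's body (76 mm by 85 mm) begins 54 mm behind the grasp point. The pads swing forward as they close: fully open they stand 13 mm farther back than shut.
Start: joints at [1.184, 0.213, -0.034, 1.323, 0, 1.571], TCP at [0.189, 0.463, 0.242] pointing down, gripper open.
Joint ranges: [-2.98, 2.98], [-0.74, 1.72], [-1.14, 1.35], [-2.1, 2.04], [-1.57, 1.44], [-3.14, 3.14]. Speed limits (rad/s): [1.89, 1.89, 2.39, 2.57, 3.14, 3.14].

## Interface

Orientations are given as [roll, pitch, yaw] about the fixed x, y, z axes, in that order (R = Rz(yaw) Ry(pitch) Rx(roll)).
In Python, from cell import robot gives the robot as it stands. The module is installed in compiled form; this text tells all that it offers.
- The arm moves only by the tool step_arm, never from a script. Its argument "increments" is a list of rows, each a list of 3 entries, a list of its own where there are three numbers: the turn, a rotation vector about the tool's x, y, z in rad, then the shift along the tool's x, y, z in cm, then the closure, from 0 (fully open) to 1 (shut). A call has exactly 5 rows; each row is the pose to reach, as a shift and turn from the pose commanded when the call began, along the tool's axes at that moment; what a row does not reach only later rows make up. A row lasts 1/8 s, in which the tool goes at most 62.5 mm and 10.7 degrees, less where a joint would pass 70% of its speed; a pose out of reach is approached as far as the arm can. A call with a gripper value outside its range is refused whole. The fingers move at their own pace and stop on an object; the grip force is fixed at half the most. Time passes only in rows, so rows that repeat a pose let the fingers close, or fill a call up. It gives the time, the measured TCP pose, the force and the opening at its end, in the units of the state.
- robot.sense(): the state, without advancing time (a new reading comes with each control period).
- robot.grab_frame(name): name is "side" or "top"; returns the picture (480x640x3 uint8, blue, green, red); there is no depth.
- robot.camera_model(name): a dict with "fov_y" (degrees; the focal length in pixels is half the picture's height over the tangent of half this angle, whatever the lens; pixels are square), "cx", "cy" (the principal point, pixels), "eye" and "rotation" of the camera in the world. Camera axes: x right, y down, z forward; pixel columns grow to the right and rows downward; lengths in m; the calibration is good to about 2 mm. A picture is of the moment at which its call begins. camera_model takes no time and is no camera call.
- robot.finish_job(): hands the job in, once; it reports no verdict.
The state is a dict: "time_s": time; "qpos": joint angles; "qd": joint speeds; "tau": joint torques, N m; "eef_pos": TCP position; "orientation": TCP orientation; "ft_force": force on the tool from outside, world axes, zero at the start; "moment": the same for the moment, N m; "gripper_width": opening from 0.0 (shut) to 1.0 (fully open).
Only numpy, scipy, OpenCV 4.12 (cv2) and the standard library are available. Lean on these libraries where they do the work, as an engineer would, in place of code of your own. Each camera call takes 0.05 s, during which the arm holds its last target.

## Task

Take the work lantern off the bench hook and put it on its charging dock. Press the hook's sprung keeper back with the lantern's own bail until the bail is clear behind the nose, then lift it and draw it forward off over the nose, feeling your way without levering or forcing the hook and with nothing but the lantern touching it. Lower the lantern gently into the dock's round well, upright and fully home, let go, and leave everything else where it is.

Things in the scene. Friction and masses are not known exactly. Their poses are not given: they have to be found in the camera images.
- lantern: Work lantern, 0.35 to 0.65 kg, hung on the hook at the start: upright cylinder 69 mm across, clear lens between black foot and black cap, 116 mm tall without its bail. Foot 68 mm across, bevelled to 62 mm at the bottom. Origin at the centre of its underside, z up, x along the hook. It needs a firm grip (40 N or more), or it turns in the fingers.
- bail (a point): Middle of the bail's round bar, on its axis, 186 mm above the lantern's origin; axes as the lantern's. The rigid bail: a 9 mm round bar along y on two upright flat straps, 14 mm along x, 5 mm thick, outer faces 62 mm apart, from 70 mm below this point up to it. Both straps can be gripped together from above by their outer faces, closing along y, the hook passing between.
- stand: Bench stand, fixed: grey 25 mm square post, 245 mm tall, centred 97 mm from the origin along +x, foot plate 95 x 110 mm. A hook cut from 12 mm plate stands out from it towards -x at 205 mm height, its slotted shank clamped between two cheeks. Keep loads on the hook under about 15 N. Origin on the bench below hook_mid, z up; x points from the hook's nose back to the post.
- hook_mid (a point): Where the hook's zero point Z would be if clamped mid-slot; axes as the stand's. The hook is clamped within 10 mm of that along x, unmeasured. Z is on the level seat (205 mm above the bench) under the shut keeper's front face. From Z: nose upright's inner face x = -30 mm, front -38 mm; its square lip overhangs the seat to x = -1 mm, underside z = 14, top z = 23 mm.
- keeper_area (a point): Point 30 mm above hook_mid, about the keeper's top edge. The keeper: bent steel channel 19 mm wide astride the hook plate, pivoted 12 mm below the seat, sprung upright behind the lip's end. The bail bar lies on the seat before it, under the lip. Pushed by the bar the keeper swings back (+x): about 3 to 5 N all the way to the heel; it pushes forward as the bar rises.
- heel_area (a point): Point at x = 10.2 mm from hook_mid on the seat. The hook's heel, a fixed upright face 11 mm tall behind the keeper, 10.2 mm behind Z, stops the bar hard. Against it the bar's axis is 5.7 mm behind Z; it clears the lip from 3.5 mm on. Only in this 2.2 mm of play can it be lifted: find the heel by feel (the push climbs steeply), ease off, lift 30 to 40 mm (more: the cap meets the hook), draw it 90 mm forward (-x).
- dock: Charging dock, fixed to the bench: round black cup 112 mm across and 22 mm tall with a 38 mm tall block on its +x side. Origin on the bench below the centre of the well, z up.
- dock_well (a point): Centre of the well's floor, 10 mm above the bench. The well is 12 mm deep, about 75 mm across at the floor and 83 mm at the rim; the lantern's foot stands flat on its floor, any way round.
- tin: Small closed paint tin, 72 mm across, 81 mm tall, standing near the bench stand; origin at the centre of its underside. Leave alone.
- tape: Roll of tape, 100 mm across, 24 mm tall, lying flat near the bench stand; origin at the centre of its underside. Leave alone.
- jar: Glass jar with a brass lid, 60 mm across, 75 mm tall, near the dock; origin at the centre of its underside. Leave alone.
- wrench: Steel wrench 170 mm long lying flat in front of the dock; its x axis runs along it. Leave alone.
- hammer: Hammer lying flat on the bench behind the screwdriver; its x axis runs along the handle. Leave alone.
- driver: Screwdriver with a wooden handle, lying flat in the middle of the bench; its x axis runs along it. Leave alone.
There are look-alikes about, which are no part of the job. What is shaped like the lantern but yellow is not meant.

How it is judged:
On the way:
1. the lantern is off the hook: its bail has come up over the nose and in front of it, and nothing of it touches the stand (x of bail in the frame of hook_mid below -0.06 m and contact force between lantern and stand below 0.2 N), for 0.1 s.
At the end, for the whole second after the job is handed in: The lantern stands at rest in the dock's well, its underside centre within 6 mm of the well's centre and within 2.5 mm of its floor, upright within 0.05 rad, released (horizontal distance between lantern and dock_well below 0.006 m and z of lantern in the frame of dock_well between -0.0025 and 0.0025 m and angle between lantern's own z axis and vertical below 0.05 rad and linear speed of lantern below 0.02 m/s); the robot touches nothing.
It fails at once if the hook is forced or levered: the lantern presses on the stand, its hook or its keeper with more than 18 N (contact force between lantern and stand above 18 N).
It fails at once if the lantern is set down roughly: it presses on the dock with more than 30 N (contact force between lantern and dock above 30 N).
It fails at once if the robot itself touches the stand, its hook or its keeper (more than 2 N) (contact force between any of the fingers, the arm and stand above 2 N).
It fails at once if another thing on the bench is moved more than 25 mm (distance of any of tin, tape, jar, wrench, hammer, driver from where it was at the start of the episode above 0.025 m).
It also fails if it takes over 72 s, if anything falls off the work surface, if the arm or the gripper's body presses on something with over 40 N, if the wrist force passes 120 N, or if a joint passes its speed limit or range.

## Working session

There is one attempt and no reset: what is moved stays moved. The work goes in short steps, Python scripts to look and compute and a tool call to move; the robot and the scene stay as the last step left them, time stands still between calls to the robot, and variables do not carry over. Pictures are saved under pics/ and viewed, and the job is handed in when it is done.

Besides the shell and the picture viewer there is one more tool, called after ">>>" in YAML: its name, and indented under it one key for each argument. step_arm: Moves the arm, as the interface text tells. Its arguments: {"type":"object","properties":{"increments":{"type":"array"}},"required":["increments"]}

```bash
mkdir -p pics; ls
python3 - <<'E'
from cell import robot
import cv2
for n in ("side","top"):
    cv2.imwrite(f"pics/{n}0.png",robot.grab_frame(n))
    m=robot.camera_model(n); print(n,m)
print(robot.sense())
E
```

```text
pics
side {'fov_y': 45.67043214805447, 'cx': 310.65654704866967, 'cy': 230.64459962564908, 'eye': array([ 0.23322504, -0.78317031,  1.13969066]), 'rotation': array([-2.43507184,  0.00796989, -0.36427649])}
top {'fov_y': 52.70611531174424, 'cx': 320.55856926167496, 'cy': 231.21375236319625, 'eye': array([ 0.38801213, -0.02220779,  1.15863331]), 'rotation': array([-3.00606373, -0.00310144, -1.54433155])}
{'time_s': 0.1, 'qpos': array([ 1.18393177e+00,  2.13299865e-01, -3.49884803e-02,  1.32352856e+00,
       -3.13246923e-05,  1.57080318e+00]), 'qd': array([-0.00233226, -0.00234598,  0.00117236, -0.00100972, -0.00112813,
        0.0002352 ]), 'tau': array([ 1.45682148e-03, -6.87249899e+01,  4.87806451e+01,  1.21614386e-02,
        8.35334822e-05, -1.23307453e-05]), 'eef_pos': array([0.18853585, 0.4627593 , 0.24187232]), 'orientation': array([-1.57082766e+00,  1.02058244e-03,  1.18392491e+00]), 'ft_force': array([ 0.26016065, -0.36200862, -0.22904329]), 'moment': array([-0.00227945,  0.01343033,  0.04897008]), 'gripper_width': 0.9985368493540873}
```

View pics/side0.png

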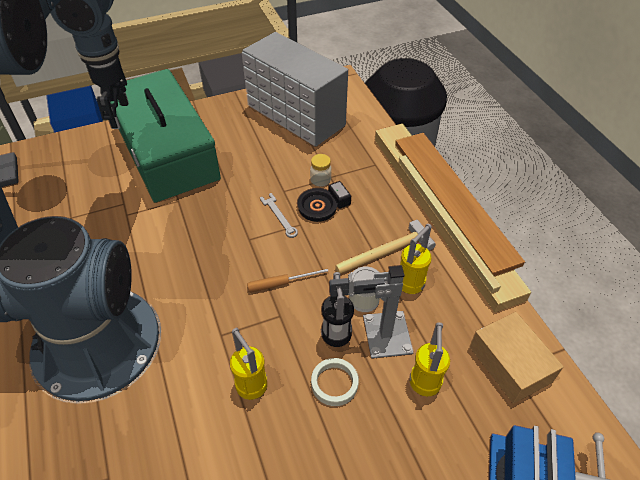

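View pics/top0.png

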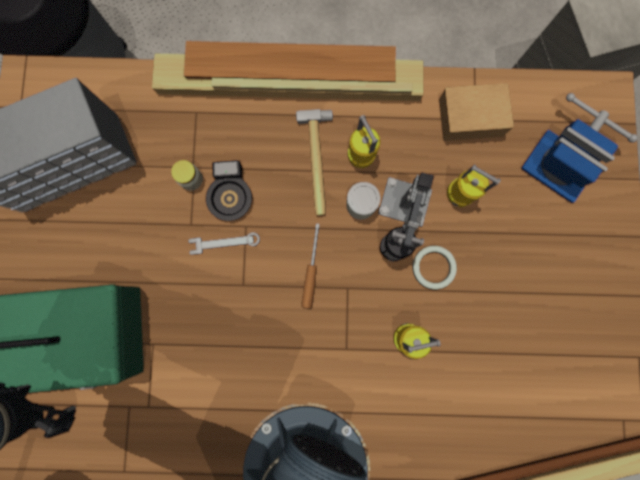

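The side view shows the lantern (about 338,320) on the hook, the stand post (390,300), the dock (317,205), tape (334,382) and three yellow decoys. The top view has the stand at (405,200), the lantern at (397,245), the dock at (229,199) and the tin at (364,200). Next I'll enlarge the key areas.

```bash
cat > h.py <<'E'
import numpy as np, cv2
from cell import robot
from scipy.spatial.transform import Rotation as R
CAM={}
def cam(n):
    if n not in CAM:
        m=robot.camera_model(n); r=np.array(m['rotation'])
        Rm=R.from_rotvec(r).as_matrix() if r.size==3 else r
        CAM[n]=(240/np.tan(np.radians(m['fov_y'])/2),m['cx'],m['cy'],np.array(m['eye']),Rm)
    return CAM[n]
def proj(n,p):
    f,cx,cy,e,Rm=cam(n); q=(np.atleast_2d(p)-e)@Rm
    return np.c_[cx+f*q[:,0]/q[:,2],cy+f*q[:,1]/q[:,2]]
def ray(n,uv):
    f,cx,cy,e,Rm=cam(n); d=Rm@np.array([(uv[0]-cx)/f,(uv[1]-cy)/f,1]); return e,d/np.linalg.norm(d)
def onz(n,uv,z):
    e,d=ray(n,uv); return e+d*(z-e[2])/d[2]
def tri(uvs,uvt):
    e1,d1=ray('side',uvs); e2,d2=ray('top',uvt)
    A=np.c_[d1,-d2]; s=np.linalg.lstsq(A,e2-e1,rcond=None)[0]
    a=e1+d1*s[0]; b=e2+d2*s[1]; return (a+b)/2,np.linalg.norm(a-b)
def crop(img,x0,y0,x1,y1,k,name):
    cv2.imwrite(name,cv2.resize(img[y0:y1,x0:x1],None,fx=k,fy=k,interpolation=cv2.INTER_CUBIC))
E
python3 - <<'E'
from h import *
s=cv2.imread('pics/side0.png');t=cv2.imread('pics/top0.png')
crop(s,300,215,440,370,5 if 0 else 3.8,'pics/s_stand.png')
crop(t,340,160,450,275,5.2,'pics/t_stand.png')
crop(s,280,170,370,230,8,'pics/s_dock.png')
crop(t,190,150,270,230,7,'pics/t_dock.png')
print(cam('top')[4],cam('side')[4])
# sanity: base origin
print(proj('top',[0,0,0]),proj('side',[0,0,0]),proj('side',robot.sense()['eef_pos']),proj('top',robot.sense()['eef_pos']))
E
```

```text
[[ 0.5882522  -0.10610686  0.80168615]
 [ 0.109326   -0.97181877 -0.2088447 ]
 [ 0.8012535   0.2104985  -0.56007429]] [[ 0.96106431  0.0872697   0.26218198]
 [-0.0986531  -0.77792396  0.62056577]
 [ 0.25811424 -0.62226868 -0.73902553]]
[[-1357.52568673   -94.90283011]] [[ 42.76365766 266.44602202]] [[151.62442698  64.87264412]] [[-1213.75263729 -1003.92996762]]
```

View pics/s_stand.png

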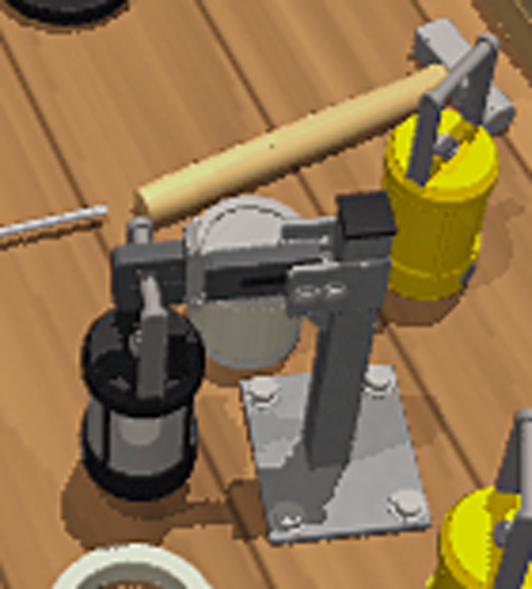

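View pics/t_stand.png

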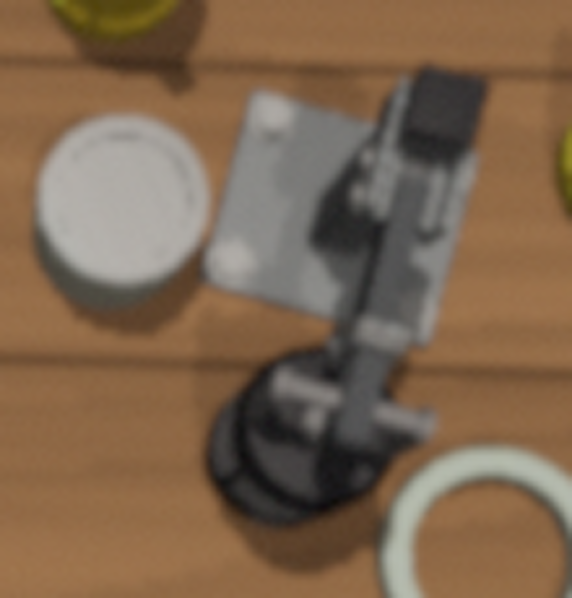

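View pics/s_dock.png

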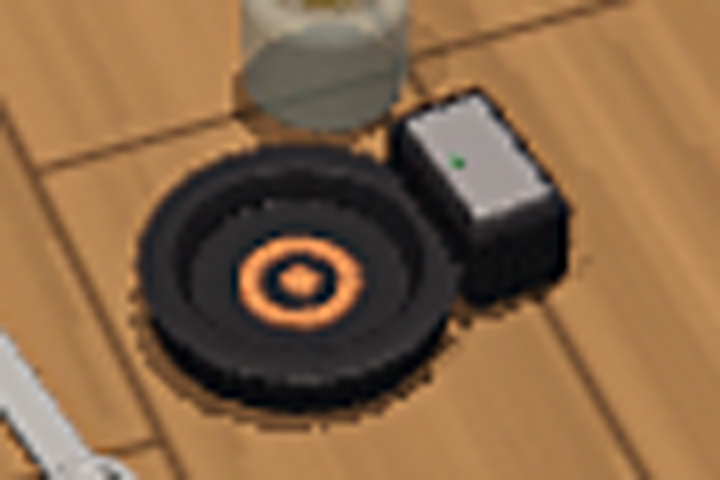

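View pics/t_dock.png

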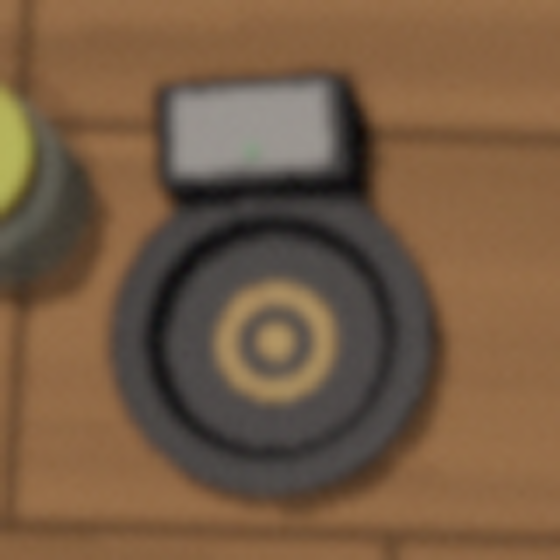

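The rotation must be the roll-pitch-yaw convention, so I'll fix that and measure.

```bash
sed -i "s/R.from_rotvec(r).as_matrix()/R.from_euler('xyz',r).as_matrix()/" h.py
python3 - <<'E'
from h import *
print(cam('top')[4],cam('side')[4])
p=robot.sense()['eef_pos']
print(proj('top',[0,0,0]),proj('side',[0,0,0]),proj('side',p),proj('top',p))
s=cv2.imread('pics/side0.png');t=cv2.imread('pics/top0.png')
# copper ring centre
for n,im,b in(('side',s,(295,185,340,225)),('top',t,(205,175,255,225))):
    x0,y0,x1,y1=b; c=im[y0:y1,x0:x1].astype(int)
    m=((c[...,2]-c[...,0])>60).astype(np.uint8)
    k,l,st,ce=cv2.connectedComponentsWithStats(m)
    for i in range(1,k):
        if st[i,4]>10: print(n,st[i],ce[i]+[x0,y0])
E
```

```text
[[ 2.64615571e-02 -9.90471956e-01  1.35148403e-01]
 [-9.99645021e-01 -2.66379325e-02  5.03437093e-04]
 [ 3.10143371e-03 -1.35113750e-01 -9.90825240e-01]] [[ 0.9343521  -0.27582489  0.22562533]
 [-0.35626204 -0.70887092  0.60875231]
 [-0.0079698  -0.64917073 -0.76060097]]
[[304.61218865 470.12635598]] [[ 95.2780078  340.58277609]] [[120.11733441 115.94155455]] [[ 49.69271767 400.75287583]]
side [  0   0  45  40 473] [310.73150106 208.97674419]
side [26  1  7  4 14] [324.92857143 187.28571429]
side [15 15 15 11 86] [316.91860465 205.01162791]
side [20 18  5  4 15] [316.93333333 204.6       ]
top [ 0  0  9 19 96] [207.83333333 181.13541667]
top [  0   0  50  50 526] [235.42965779 208.83460076]
top [16 16 16 16 90] [228.81111111 198.37777778]
top [22 22  4  4 14] [228.71428571 198.5       ]
```

Run:
```python
from h import *
S=lambda U,V:((U+.5)/3.8-.5+300,(V+.5)/3.8-.5+215)
T=lambda U,V:((U+.5)/5.2-.5+340,(V+.5)/5.2-.5+160)
pr=lambda *a:print(*[np.round(x,4) if not isinstance(x,str) else x for x in a])
d1=onz('side',(316.92,205.0),.010);d2=onz('top',(228.75,198.45),.010);pr('dock',d1,d2)
for z in (.0,.008):
  pr('plate side',z,*[onz('side',S(*c),z)[:2] for c in((241,383),(393,367),(430,520),(270,538))])
  pr('plate top',z,*[onz('top',T(*c),z)[:2] for c in((252,93),(205,283),(428,346))])
pr('cap side',*[onz('side',S(*c),.245)[:2] for c in((345,197),(385,194),(396,232),(338,236))])
pr('cap top',*[onz('top',T(*c),.245)[:2] for c in((428,68),(488,80),(463,162),(400,148))])
a=onz('top',T(278,381),.2095);b=onz('top',T(432,425),.2095);pr('bar top',a,b,(a+b)/2,np.hypot(*(a-b)[:2]))
a=onz('side',S(139,222),.2095);b=onz('side',S(151,284),.2095);pr('bar side',a,b,(a+b)/2,np.hypot(*(a-b)[:2]))
# hook lip line in top: at z=.228
for c in((355,445),(425,175)): pr('hook ctr',onz('top',T(*c),.228))
```

```text
dock [0.6167 0.2002 0.01  ] [0.6185 0.202  0.01  ]
plate side 0.0 [ 0.5926 -0.158 ] [ 0.6846 -0.1813] [ 0.6571 -0.2832] [ 0.565  -0.2602]
plate top 0.0 [ 0.6834 -0.1835] [ 0.592  -0.1623] [ 0.565  -0.2663]
plate side 0.008 [ 0.59   -0.1624] [ 0.6814 -0.1856] [ 0.6541 -0.2868] [ 0.5626 -0.2638]
plate top 0.008 [ 0.6814 -0.1824] [ 0.5905 -0.1613] [ 0.5638 -0.2646]
cap side [ 0.6112 -0.2098] [ 0.6312 -0.2155] [ 0.6255 -0.2391] [ 0.597  -0.2307]
cap top [ 0.6323 -0.2149] [ 0.6283 -0.2372] [ 0.5969 -0.2278] [ 0.6015 -0.2045]
bar top [ 0.518  -0.1651  0.2095] [ 0.5028 -0.2237  0.2095] [ 0.5104 -0.1944  0.2095] 0.0605
bar side [ 0.5171 -0.1624  0.2095] [ 0.5077 -0.2014  0.2095] [ 0.5124 -0.1819  0.2095] 0.0401
hook ctr [ 0.4923 -0.1911  0.228 ]
hook ctr [ 0.5954 -0.2173  0.228 ]
```

Run:
```python
from h import *
s=cv2.imread('pics/side0.png');t=cv2.imread('pics/top0.png')
yaw=-.251; ex=np.array([np.cos(yaw),np.sin(yaw),0]); ey=np.array([-ex[1],ex[0],0]); ez=np.array([0,0,1])
b=np.array([.511,-.194,.2095])
pts=[b+.031*ey,b-.031*ey,b+.031*ey-.07*ez,b-.031*ey-.07*ez,b-.186*ez]
st=np.array([.6154,-.2225,0])-.097*ex
for dx in(0,.097):
  for h in(.205,.245): pts.append(st+dx*ex+h*ez)
ring=[b-.07*ez+.0345*(np.cos(a)*ex+np.sin(a)*ey) for a in np.linspace(0,6.28,24)]
ring+=[b-.186*ez+.034*(np.cos(a)*ex+np.sin(a)*ey) for a in np.linspace(0,6.28,24)]
def ov(n,im,x0,y0,x1,y1,k,name):
    c=cv2.resize(im[y0:y1,x0:x1],None,fx=k,fy=k,interpolation=cv2.INTER_CUBIC)
    for i,P in enumerate(pts+ring):
        u,v=proj(n,P)[0]; q=(int((u-x0+.5)*k),int((v-y0+.5)*k))
        cv2.circle(c,q,2,(0,0,255) if i<len(pts) else (0,255,0),-1)
    cv2.imwrite(name,c)
ov('side',s,300,215,440,370,3.8,'pics/ov_s.png'); ov('top',t,340,160,450,275,5.2,'pics/ov_t.png')
```

```text
(no output)
```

View pics/ov_s.png

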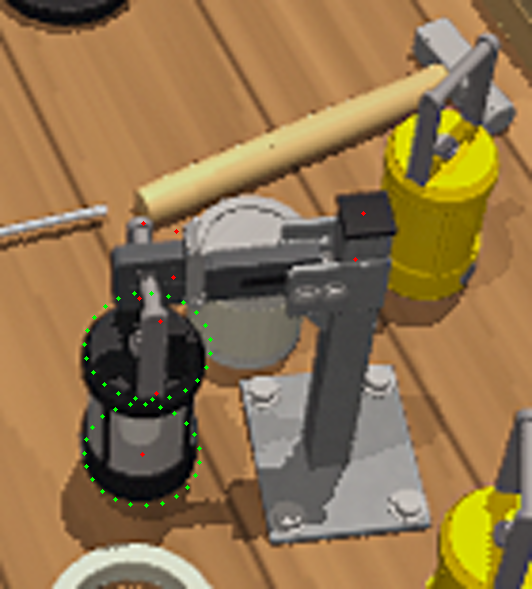

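View pics/ov_t.png

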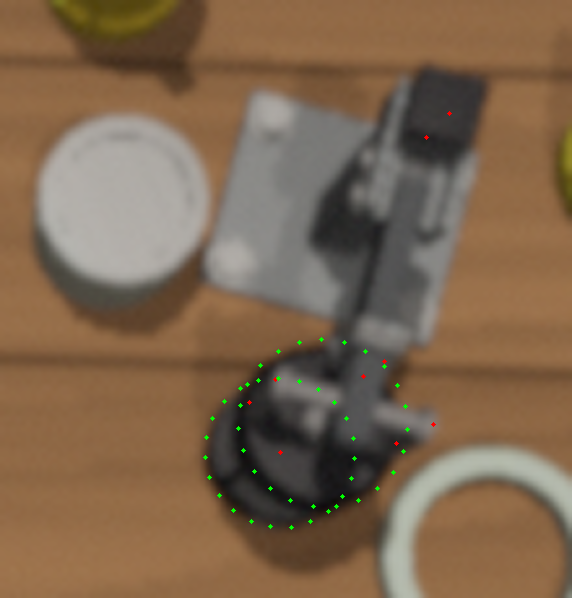

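The overlay matches both views: cap and foot outlines sit on the lantern within about 2 mm, with the bail at about (0.509, -0.1935, 0.2095) and yaw -0.251. Now I'll move over, high.

>>> step_arm:
  increments:
    - [[0, 0, 0], [0, -5, 0], 0]
    - [[0, 0, 0], [-2, -9, -2.2], 0]
    - [[0, 0, 0], [-5.5, -10, -6.2], 0]
    - [[0, 0, 0], [-9.5, -10, -10.6], 0]
    - [[0, -0.05, 0], [-13.5, -10, -15.1], 0]

```text
time_s: 0.72
eef_pos: [0.2778, 0.2795, 0.3422]
orientation: [-1.571, 0.0, 1.236]
ft_force: [1.2, 0.5, -0.0]
gripper_width: 0.999
```

```bash
cat > to.py <<'E'
import sys
from h import *
def st():
    s=robot.sense(); return s
def to(p,yaw=None):
    s=robot.sense(); M=R.from_euler('xyz',s['orientation'])
    tgt=R.from_euler('xyz',[-np.pi/2,0,1.32 if yaw is None else yaw])
    print('t',round(s['time_s'],2),'pos',s['eef_pos'].round(4),'rpy',np.round(s['orientation'],4),'q',s['qpos'].round(3),'w',round(s['gripper_width'],3))
    print('F',s['ft_force'].round(2),'M',s['moment'].round(3))
    print('turn',(M.inv()*tgt).as_rotvec().round(4),'shift cm',(M.inv().apply(np.array(p)-s['eef_pos'])*100).round(2))
if __name__=='__main__': to([float(a) for a in sys.argv[1:4]], float(sys.argv[4]) if len(sys.argv)>4 else None)
E
python3 to.py .509 -.1935 .30
```

```text
t 0.72 pos [0.2778 0.2795 0.3422] rpy [-1.5709  0.      1.2357] q [ 7.880e-01 -1.000e-03 -2.400e-02  1.547e+00 -0.000e+00  1.123e+00] w 0.999
F [ 1.19  0.52 -0.04] M [ 0.044 -0.046 -0.001]
turn [ 0.0001 -0.0843 -0.    ] shift cm [-37.06   4.22 -37.38]
```

>>> step_arm:
  increments:
    - [[0, -0.02, 0], [-4, 0, -4.1], 0]
    - [[0, -0.04, 0], [-8.2, 0, -8.3], 0]
    - [[0, -0.06, 0], [-12.4, 0, -12.5], 0]
    - [[0, -0.08, 0], [-16.6, 0, -16.7], 0]
    - [[0, -0.084, 0], [-20.8, 0, -20.9], 0]

```text
time_s: 1.35
eef_pos: [0.4064, 0.0137, 0.3423]
orientation: [-1.571, -0.0, 1.318]
ft_force: [1.1, 0.7, -0.1]
gripper_width: 0.996
```

```bash
python3 to.py .509 -.1935 .30
```

```text
t 1.35 pos [0.4064 0.0137 0.3423] rpy [-1.5709e+00 -2.0000e-04  1.3182e+00] q [0.034 0.025 0.002 1.548 0.    0.286] w 0.996
F [ 1.1   0.74 -0.06] M [ 0.081 -0.086  0.024]
turn [ 0.0001 -0.0018  0.0002] shift cm [-17.5    4.22 -15.11]
```

>>> step_arm:
  increments:
    - [[0, 0, 0], [-4.4, 0, -3.8], 0]
    - [[0, 0, 0], [-8.8, 0, -7.6], 0]
    - [[0, -0.002, 0], [-13.2, 0, -11.4], 0]
    - [[0, -0.002, 0], [-16.8, 2, -14.5], 0]
    - [[0, -0.002, 0], [-17.5, 4.2, -15.1], 0]

```text
time_s: 1.98
eef_pos: [0.5091, -0.1941, 0.2986]
orientation: [-1.57, 0.0, 1.317]
ft_force: [-0.1, 1.6, -0.4]
gripper_width: 0.998
```

>>> step_arm:
  increments:
    - [[0, 0, 0], [0, 0, 0], 0]
    - [[0, 0, 0], [0, 0, 0], 0]
    - [[0, 0, 0], [0, 0, 0], 0]
    - [[0, 0, 0], [0, 0, 0], 0]
    - [[0, 0, 0], [0, 0, 0], 0]

```text
time_s: 2.6
eef_pos: [0.5085, -0.1913, 0.3007]
orientation: [-1.571, 0.0, 1.32]
ft_force: [0.2, 0.8, 0.3]
gripper_width: 0.996
```

```bash
python3 to.py .509 -.1935 .182
python3 - <<'E'
from h import *
s=robot.grab_frame('side');t=robot.grab_frame('top')
cv2.imwrite('pics/side1.png',s);cv2.imwrite('pics/top1.png',t)
crop(s,290,120,450,350,2.6,'pics/s1.png'); crop(t,340,160,480,300,4,'pics/t1.png')
E
```

```text
t 2.6 pos [ 0.5085 -0.1913  0.3007] rpy [-1.5714e+00  1.0000e-04  1.3204e+00] q [-0.36   0.306  0.234  1.499  0.    -0.109] w 0.996
F [0.19 0.83 0.27] M [-0.036 -0.003  0.06 ]
turn [ 0.0006  0.0004 -0.0001] shift cm [-0.2  11.87 -0.09]
```

View pics/s1.png

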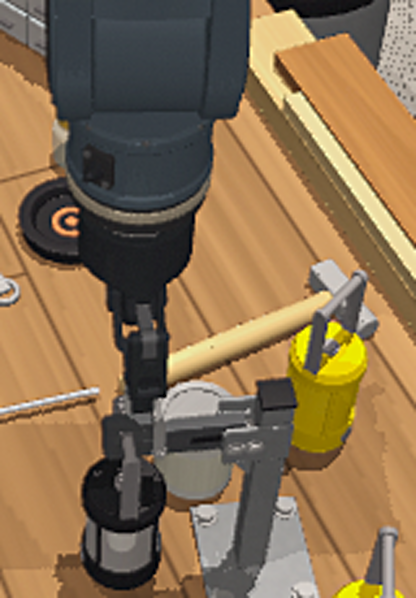

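View pics/t1.png

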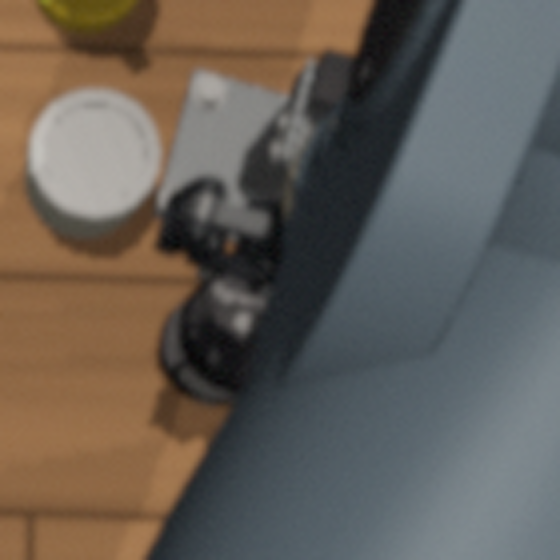

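Side crop shows the open fingers directly over the bail with the hook between them. I'll descend around the straps.

>>> step_arm:
  increments:
    - [[0, 0, 0], [-0.2, 3, -0.1], 0]
    - [[0, 0, 0], [-0.2, 6.5, -0.1], 0]
    - [[0, 0, 0], [-0.2, 9.5, -0.1], 0]
    - [[0, 0, 0], [-0.2, 11.4, -0.1], 0]
    - [[0, 0, 0], [-0.2, 11.9, -0.1], 0]

```text
time_s: 3.32
eef_pos: [0.5084, -0.1935, 0.1804]
orientation: [-1.569, -0.0, 1.32]
ft_force: [-1.1, -0.4, -0.5]
gripper_width: 1.0
```

```bash
python3 to.py .509 -.1935 .182
python3 - <<'E'
from h import *
s=robot.grab_frame('side');t=robot.grab_frame('top')
cv2.imwrite('pics/side2.png',s);cv2.imwrite('pics/top2.png',t)
crop(s,300,200,440,350,4,'pics/s2.png'); crop(t,340,160,450,275,5,'pics/t2.png')
E
```

```text
t 3.33 pos [ 0.5084 -0.1935  0.1804] rpy [-1.5691e+00 -2.0000e-04  1.3200e+00] q [-0.364  0.323 -0.046  1.204 -0.    -0.113] w 1.0
F [-1.12 -0.39 -0.5 ] M [ 0.023  0.015 -0.008]
turn [-0.0017 -0.      0.0002] shift cm [ 0.01 -0.16 -0.06]
```

View pics/s2.png

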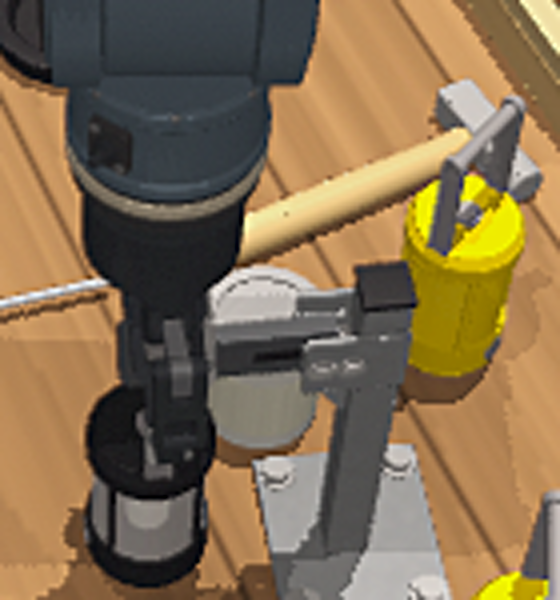

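View pics/t2.png

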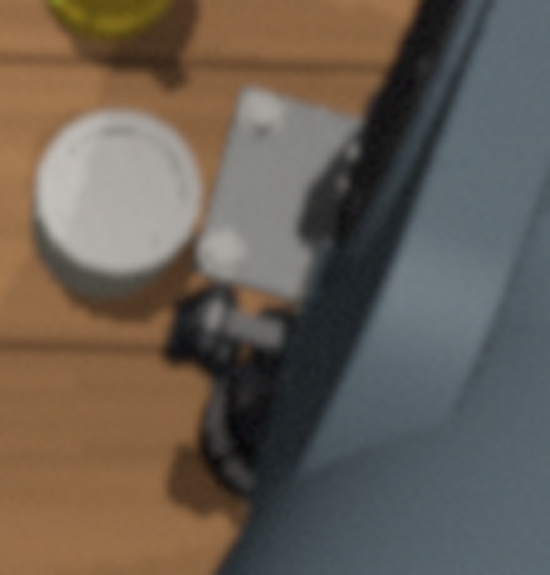

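Run:
```python
from h import *
s=cv2.imread('pics/side2.png');x0,y0,k=325,260,8
c=cv2.resize(s[y0:335,x0:400],None,fx=k,fy=k,interpolation=cv2.INTER_CUBIC)
st=robot.sense(); M=R.from_euler('xyz',st['orientation']).as_matrix(); p=st['eef_pos']
def dot(P,col):
    u,v=proj('side',P)[0]; cv2.circle(c,(int((u-x0+.5)*k),int((v-y0+.5)*k)),3,col,-1)
for sx in(-.0425,-.057):
  for dy in(.011,-.02):
    for dz in(-.011,.011): dot(p+M@np.array([sx,dy,dz]),(0,0,255) if sx>-.05 else (255,0,255))
yaw=-.251; ex=np.array([np.cos(yaw),np.sin(yaw),0]); ey=np.array([-ex[1],ex[0],0]); ez=np.array([0,0,1])
b=np.array([.509,-.1935,.2095])
for a in(-.007,.007):
  for h in(-.07,-.05,-.03,0): dot(b-.031*ey+a*ex+h*ez,(0,255,0))
cv2.imwrite('pics/ov2.png',c); print(M.round(3))
```

```text
[[ 0.248 -0.    -0.969]
 [ 0.969  0.     0.248]
 [-0.    -1.     0.   ]]
```

View pics/ov2.png

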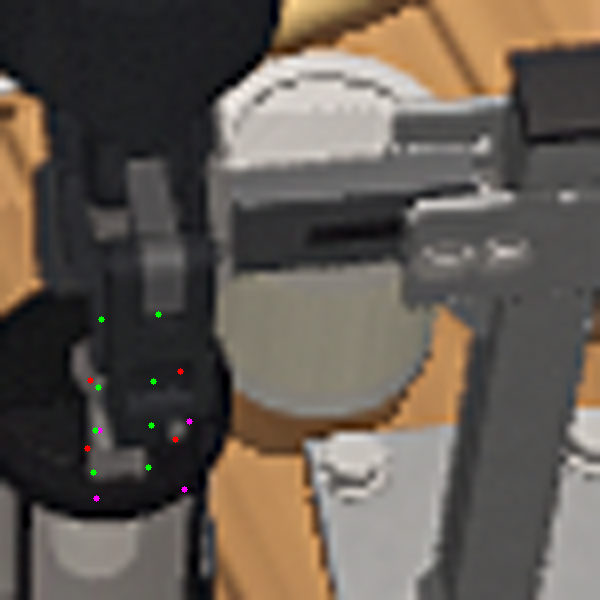

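The side overlay shows the near finger at crop x 103–190 and the strap's left edge at about 90, so the fingers sit about 4 mm too far towards the post. I'll shift 4 mm forward, raise 3 mm and close.

>>> step_arm:
  increments:
    - [[0, 0, 0], [0, -0.15, 0.2], 0]
    - [[0, 0, 0], [0, -0.3, 0.4], 0]
    - [[0, 0, 0], [0, -0.3, 0.4], 0]
    - [[0, 0, 0], [0, -0.3, 0.4], 0.1]
    - [[0, 0, 0], [0, -0.3, 0.4], 0.2]

```text
time_s: 4.05
eef_pos: [0.5051, -0.1927, 0.1843]
orientation: [-1.571, -0.0, 1.32]
ft_force: [-0.4, -0.2, -0.6]
gripper_width: 0.795
```

```bash
python3 to.py .505 -.1925 .1835
```

```text
t 4.05 pos [ 0.5051 -0.1927  0.1843] rpy [-1.5708 -0.      1.32  ] q [-0.364  0.313 -0.049  1.209  0.    -0.114] w 0.795
F [-0.38 -0.16 -0.58] M [-0.     0.015 -0.013]
turn [0. 0. 0.] shift cm [0.02 0.08 0.02]
```

>>> step_arm:
  increments:
    - [[0, 0, 0], [0, 0, 0], 0.3]
    - [[0, 0, 0], [0, 0, 0], 0.5]
    - [[0, 0, 0], [0, 0, 0], 0.7]
    - [[0, 0, 0], [0, 0, 0], 1]
    - [[0, 0, 0], [0, 0, 0], 1]

```text
time_s: 4.68
eef_pos: [0.5052, -0.1931, 0.1846]
orientation: [-1.572, 0.001, 1.32]
ft_force: [-0.4, -4.5, 4.9]
gripper_width: 0.719
```

```bash
python3 to.py .505 -.1925 .1835
```

```text
t 4.67 pos [ 0.5052 -0.1931  0.1846] rpy [-1.5715e+00  6.0000e-04  1.3197e+00] q [-3.650e-01  3.130e-01 -4.900e-02  1.208e+00 -1.000e-03 -1.140e-01] w 0.719
F [-0.43 -4.46  4.9 ] M [-0.655  0.147  0.048]
turn [ 0.0007 -0.0003 -0.0006] shift cm [0.05 0.11 0.04]
```

>>> step_arm:
  increments:
    - [[0, 0, 0], [0, 0, 0], 1]
    - [[0, 0, 0], [0, 0, 0], 1]
    - [[0, 0, 0], [0, 0, 0], 1]
    - [[0, 0, 0], [0, -0.05, 0], 1]
    - [[0, 0, 0], [0, -0.1, 0], 1]

```text
time_s: 5.3
eef_pos: [0.5049, -0.1925, 0.1849]
orientation: [-1.57, -0.0, 1.32]
ft_force: [-0.1, 0.2, -5.7]
gripper_width: 0.718
```

```bash
python3 to.py .505 -.1925 .1835
```

```text
t 5.3 pos [ 0.5049 -0.1925  0.1849] rpy [-1.5699e+00 -5.0000e-04  1.3200e+00] q [-0.364  0.313 -0.048  1.211  0.    -0.114] w 0.718
F [-0.11  0.24 -5.7 ] M [-0.022 -0.096  0.04 ]
turn [-0.0009  0.      0.0005] shift cm [ 0.    0.14 -0.01]
```

>>> step_arm:
  increments:
    - [[0, 0, 0], [0, -0.04, 0], 1]
    - [[0, 0, 0], [0, -0.08, 0], 1]
    - [[0, 0, 0], [0, -0.1, 0], 1]
    - [[0, 0, 0], [0, -0.1, 0], 1]
    - [[0, 0, 0], [0, -0.1, 0], 1]

```text
time_s: 5.92
eef_pos: [0.505, -0.1927, 0.1863]
orientation: [-1.571, -0.0, 1.32]
ft_force: [-0.1, 0.4, -6.8]
gripper_width: 0.716
```

```bash
python3 to.py .505 -.1925 .1835;python3 - <<'E'
from h import *
s=robot.grab_frame('side')
cv2.imwrite('pics/side3.png',s)
crop(s,320,250,400,340,6.5,'pics/s3.png')
E
```

```text
t 5.92 pos [ 0.505  -0.1927  0.1863] rpy [-1.5707e+00 -1.0000e-04  1.3200e+00] q [-0.364  0.312 -0.046  1.213  0.    -0.114] w 0.716
F [-0.05  0.43 -6.79] M [-0.004 -0.044 -0.005]
turn [-0.0001  0.      0.0001] shift cm [0.02 0.28 0.01]
```

View pics/s3.png

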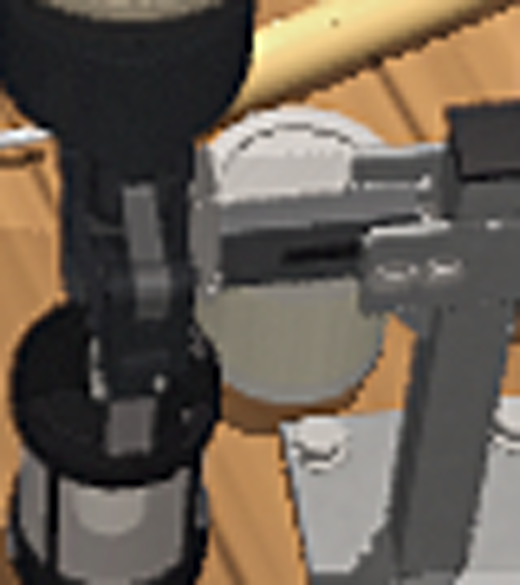

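Gripped: the strap is centred under the finger at crop (130,420), and lifted weight is about 6 N. Now I'll push back towards the keeper.

>>> step_arm:
  increments:
    - [[0, 0, 0], [0, 0, -0.1], 1]
    - [[0, 0, 0], [0, 0, -0.2], 1]
    - [[0, 0, 0], [0, 0, -0.3], 1]
    - [[0, 0, 0], [0, 0, -0.3], 1]
    - [[0, 0, 0], [0, 0, -0.3], 1]

```text
time_s: 6.6
eef_pos: [0.508, -0.1935, 0.1863]
orientation: [-1.571, 0.0, 1.32]
ft_force: [-0.8, -0.1, -6.3]
gripper_width: 0.717
```

```bash
cat > f.py <<'E'
from h import *
yaw=-.251; ex=np.array([np.cos(yaw),np.sin(yaw),0]); ey=np.array([-ex[1],ex[0],0])
s=robot.sense(); p=s['eef_pos']-np.array([.505,-.1927,.1863]); f=s['ft_force']; m=s['moment']
print('t %.2f hx %.2f hy %.2f z %.2f mm | F hx %.2f hy %.2f z %.2f | M hx %.2f hy %.2f z %.2f'%(s['time_s'],p@ex*1e3,p@ey*1e3,p[2]*1e3,f@ex,f@ey,f[2],m@ex,m@ey,m[2]),np.round(s['orientation'],4),round(s['gripper_width'],3))
E
python3 f.py
```

```text
t 6.60 hx 3.07 hy -0.00 z -0.02 mm | F hx -0.73 hy -0.27 z -6.35 | M hx -0.00 hy 0.05 z -0.01 [-1.5708  0.      1.32  ] 0.717
```

>>> step_arm:
  increments:
    - [[0, 0, 0], [0, 0, -0.1], 1]
    - [[0, 0, 0], [0, 0, -0.2], 1]
    - [[0, 0, 0], [0, 0, -0.3], 1]
    - [[0, 0, 0], [0, 0, -0.3], 1]
    - [[0, 0, 0], [0, 0, -0.3], 1]

```text
time_s: 7.22
eef_pos: [0.5109, -0.1942, 0.1863]
orientation: [-1.571, 0.0, 1.32]
ft_force: [1.1, -0.4, -6.4]
gripper_width: 0.719
```

```bash
python3 f.py
```

```text
t 7.22 hx 6.09 hy 0.01 z 0.00 mm | F hx 1.15 hy -0.11 z -6.36 | M hx -0.05 hy 0.03 z -0.02 [-1.5708  0.      1.32  ] 0.719
```

>>> step_arm:
  increments:
    - [[0, 0, 0], [0, 0, -0.1], 1]
    - [[0, 0, 0], [0, 0, -0.2], 1]
    - [[0, 0, 0], [0, 0, -0.3], 1]
    - [[0, 0, 0], [0, 0, -0.3], 1]
    - [[0, 0, 0], [0, 0, -0.3], 1]

```text
time_s: 7.85
eef_pos: [0.5138, -0.1949, 0.1863]
orientation: [-1.571, -0.0, 1.32]
ft_force: [1.3, -0.0, -6.9]
gripper_width: 0.714
```

```bash
python3 f.py
```

```text
t 7.85 hx 9.06 hy 0.00 z 0.00 mm | F hx 1.30 hy 0.30 z -6.86 | M hx 0.05 hy -0.01 z -0.04 [-1.5707 -0.      1.32  ] 0.714
```

>>> step_arm:
  increments:
    - [[0, 0, 0], [0, 0, -0.1], 1]
    - [[0, 0, 0], [0, 0, -0.2], 1]
    - [[0, 0, 0], [0, 0, -0.2], 1]
    - [[0, 0, 0], [0, 0, -0.2], 1]
    - [[0, 0, 0], [0, 0, -0.2], 1]

```text
time_s: 8.48
eef_pos: [0.5157, -0.1954, 0.1863]
orientation: [-1.571, -0.0, 1.32]
ft_force: [0.3, 0.9, -6.1]
gripper_width: 0.719
```

```bash
python3 f.py
```

```text
t 8.47 hx 11.06 hy 0.01 z 0.00 mm | F hx 0.11 hy 0.94 z -6.12 | M hx 0.00 hy 0.02 z -0.06 [-1.5708 -0.      1.32  ] 0.719
```

Run:
```python
from h import *
s=robot.grab_frame('side')
cv2.imwrite('pics/side4.png',s)
crop(s,320,250,400,340,6.5,'pics/s4.png')
```

```text
(no output)
```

View pics/s4.png

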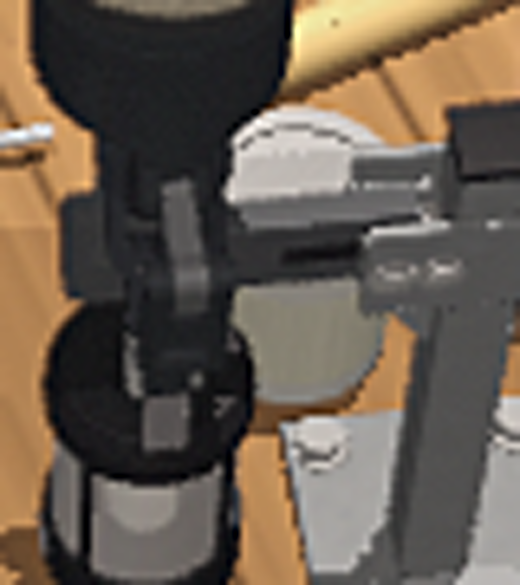

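No keeper contact yet. In the first picture the bar stood about 17 mm in front of the keeper, so contact is due at roughly 12–13 mm of travel.

>>> step_arm:
  increments:
    - [[0, 0, 0], [0, 0, -0.1], 1]
    - [[0, 0, 0], [0, 0, -0.2], 1]
    - [[0, 0, 0], [0, 0, -0.2], 1]
    - [[0, 0, 0], [0, 0, -0.2], 1]
    - [[0, 0, 0], [0, 0, -0.2], 1]

```text
time_s: 9.15
eef_pos: [0.5177, -0.1959, 0.1863]
orientation: [-1.571, 0.0, 1.32]
ft_force: [0.0, 0.3, -6.7]
gripper_width: 0.712
```

```bash
python3 f.py
```

```text
t 9.15 hx 13.07 hy 0.01 z 0.01 mm | F hx -0.03 hy 0.32 z -6.67 | M hx 0.01 hy -0.04 z 0.09 [-1.5708  0.      1.32  ] 0.712
```

>>> step_arm:
  increments:
    - [[0, 0, 0], [0, 0, -0.1], 1]
    - [[0, 0, 0], [0, 0, -0.2], 1]
    - [[0, 0, 0], [0, 0, -0.2], 1]
    - [[0, 0, 0], [0, 0, -0.2], 1]
    - [[0, 0, 0], [0, 0, -0.2], 1]

```text
time_s: 9.78
eef_pos: [0.5196, -0.1964, 0.1863]
orientation: [-1.571, 0.0, 1.32]
ft_force: [-1.5, 0.4, -7.0]
gripper_width: 0.716
```

```bash
python3 f.py
```

```text
t 9.78 hx 15.04 hy 0.01 z -0.00 mm | F hx -1.57 hy 0.00 z -7.04 | M hx 0.04 hy 0.06 z -0.01 [-1.5708  0.      1.32  ] 0.716
```

>>> step_arm:
  increments:
    - [[0, 0, 0], [0, 0, -0.05], 1]
    - [[0, 0, 0], [0, 0, -0.1], 1]
    - [[0, 0, 0], [0, 0, -0.1], 1]
    - [[0, 0, 0], [0, 0, -0.1], 1]
    - [[0, 0, 0], [0, 0, -0.1], 1]

```text
time_s: 10.4
eef_pos: [0.5205, -0.1967, 0.1863]
orientation: [-1.571, 0.0, 1.32]
ft_force: [-3.3, 0.1, -4.5]
gripper_width: 0.716
```

```bash
python3 f.py
```

```text
t 10.40 hx 16.04 hy -0.02 z 0.02 mm | F hx -3.26 hy -0.74 z -4.49 | M hx 0.02 hy 0.64 z -0.03 [-1.5708  0.      1.32  ] 0.716
```

>>> step_arm:
  increments:
    - [[0, 0, 0], [0, 0, -0.05], 1]
    - [[0, 0, 0], [0, 0, -0.1], 1]
    - [[0, 0, 0], [0, 0, -0.1], 1]
    - [[0, 0, 0], [0, 0, -0.1], 1]
    - [[0, 0, 0], [0, 0, -0.1], 1]

```text
time_s: 11.02
eef_pos: [0.5216, -0.1969, 0.1863]
orientation: [-1.571, 0.0, 1.32]
ft_force: [-3.5, -0.2, -3.4]
gripper_width: 0.714
```

```bash
python3 f.py
```

```text
t 11.03 hx 17.08 hy 0.01 z 0.01 mm | F hx -3.37 hy -1.09 z -3.43 | M hx -0.05 hy 0.65 z 0.02 [-1.5708  0.      1.32  ] 0.714
```

Keeper contact at about 15.5 mm travel (Fx about -3.3 N). The heel should follow about 10 mm later.

>>> step_arm:
  increments:
    - [[0, 0, 0], [0, 0, -0.07], 1]
    - [[0, 0, 0], [0, 0, -0.15], 1]
    - [[0, 0, 0], [0, 0, -0.2], 1]
    - [[0, 0, 0], [0, 0, -0.2], 1]
    - [[0, 0, 0], [0, 0, -0.2], 1]

```text
time_s: 11.65
eef_pos: [0.5235, -0.1974, 0.1863]
orientation: [-1.571, -0.0, 1.32]
ft_force: [-4.6, 1.6, -3.0]
gripper_width: 0.713
```

```bash
python3 f.py
```

```text
t 11.65 hx 19.10 hy 0.01 z 0.03 mm | F hx -4.83 hy 0.44 z -3.00 | M hx -0.03 hy 0.71 z 0.02 [-1.5709 -0.      1.32  ] 0.713
```

>>> step_arm:
  increments:
    - [[0, 0, 0], [0, 0, -0.07], 1]
    - [[0, 0, 0], [0, 0, -0.15], 1]
    - [[0, 0, 0], [0, 0, -0.2], 1]
    - [[0, 0, 0], [0, 0, -0.2], 1]
    - [[0, 0, 0], [0, 0, -0.2], 1]

```text
time_s: 12.28
eef_pos: [0.5254, -0.1979, 0.1863]
orientation: [-1.571, 0.0, 1.32]
ft_force: [-4.7, 1.3, -1.3]
gripper_width: 0.718
```

```bash
python3 f.py
```

```text
t 12.28 hx 21.10 hy 0.00 z 0.03 mm | F hx -4.91 hy 0.11 z -1.29 | M hx -0.04 hy 0.72 z 0.01 [-1.5709  0.      1.32  ] 0.718
```

>>> step_arm:
  increments:
    - [[0, 0, 0], [0, 0, -0.05], 1]
    - [[0, 0, 0], [0, 0, -0.1], 1]
    - [[0, 0, 0], [0, 0, -0.15], 1]
    - [[0, 0, 0], [0, 0, -0.15], 1]
    - [[0, 0, 0], [0, 0, -0.15], 1]

```text
time_s: 12.9
eef_pos: [0.5269, -0.1983, 0.1863]
orientation: [-1.571, 0.0, 1.32]
ft_force: [-3.9, 0.3, -1.6]
gripper_width: 0.714
```

```bash
python3 f.py
```

```text
t 12.90 hx 22.59 hy 0.02 z -0.01 mm | F hx -3.91 hy -0.66 z -1.62 | M hx -0.08 hy 0.82 z 0.03 [-1.5708  0.      1.32  ] 0.714
```

>>> step_arm:
  increments:
    - [[0, 0, 0], [0, 0, -0.05], 1]
    - [[0, 0, 0], [0, 0, -0.1], 1]
    - [[0, 0, 0], [0, 0, -0.1], 1]
    - [[0, 0, 0], [0, 0, -0.1], 1]
    - [[0, 0, 0], [0, 0, -0.1], 1]

```text
time_s: 13.52
eef_pos: [0.5278, -0.1986, 0.1862]
orientation: [-1.571, 0.0, 1.32]
ft_force: [-5.5, 0.4, -3.9]
gripper_width: 0.714
```

```bash
python3 f.py
```

```text
t 13.53 hx 23.54 hy -0.01 z -0.07 mm | F hx -5.40 hy -0.99 z -3.85 | M hx -0.10 hy 0.91 z 0.02 [-1.5707  0.      1.3199] 0.714
```

>>> step_arm:
  increments:
    - [[0, 0, 0], [0, 0, -0.03], 1]
    - [[0, 0, 0], [0, 0, -0.06], 1]
    - [[0, 0, 0], [0, 0, -0.06], 1]
    - [[0, 0, 0], [0, 0, -0.06], 1]
    - [[0, 0, 0], [0, 0, -0.06], 1]

```text
time_s: 14.15
eef_pos: [0.5283, -0.1987, 0.1862]
orientation: [-1.57, -0.0, 1.32]
ft_force: [-5.6, 0.3, -3.8]
gripper_width: 0.712
```

```bash
python3 f.py
```

```text
t 14.15 hx 24.03 hy -0.01 z -0.13 mm | F hx -5.49 hy -1.07 z -3.81 | M hx -0.15 hy 0.89 z 0.03 [-1.5704 -0.      1.32  ] 0.712
```

>>> step_arm:
  increments:
    - [[0, 0, 0], [0, 0, -0.03], 1]
    - [[0, 0, 0], [0, 0, -0.05], 1]
    - [[0, 0, 0], [0, 0, -0.05], 1]
    - [[0, 0, 0], [0, 0, -0.05], 1]
    - [[0, 0, 0], [0, 0, -0.05], 1]

```text
time_s: 14.78
eef_pos: [0.5287, -0.1988, 0.1861]
orientation: [-1.57, -0.0, 1.32]
ft_force: [-6.2, 0.8, -4.7]
gripper_width: 0.718
```

```bash
python3 f.py
```

```text
t 14.78 hx 24.47 hy 0.01 z -0.21 mm | F hx -6.16 hy -0.79 z -4.71 | M hx -0.09 hy 1.02 z 0.03 [-1.5702 -0.      1.32  ] 0.718
```

>>> step_arm:
  increments:
    - [[0, 0, 0], [0, 0, -0.02], 1]
    - [[0, 0, 0], [0, 0, -0.05], 1]
    - [[0, 0, 0], [0, 0, -0.05], 1]
    - [[0, 0, 0], [0, 0, -0.05], 1]
    - [[0, 0, 0], [0, 0, -0.05], 1]

```text
time_s: 15.4
eef_pos: [0.5291, -0.1989, 0.1861]
orientation: [-1.57, -0.0, 1.32]
ft_force: [-5.2, 1.1, -4.3]
gripper_width: 0.714
```

```bash
python3 f.py
```

```text
t 15.40 hx 24.90 hy -0.00 z -0.23 mm | F hx -5.30 hy -0.22 z -4.28 | M hx -0.10 hy 1.02 z 0.03 [-1.5701 -0.      1.32  ] 0.714
```

>>> step_arm:
  increments:
    - [[0, 0, 0], [0, 0, -0.02], 1]
    - [[0, 0, 0], [0, 0, -0.05], 1]
    - [[0, 0, 0], [0, 0, -0.05], 1]
    - [[0, 0, 0], [0, 0, -0.05], 1]
    - [[0, 0, 0], [0, 0, -0.05], 1]

```text
time_s: 16.02
eef_pos: [0.5295, -0.199, 0.186]
orientation: [-1.57, -0.0, 1.32]
ft_force: [-6.3, 1.1, -6.2]
gripper_width: 0.72
```

```bash
python3 f.py
```

```text
t 16.02 hx 25.30 hy -0.01 z -0.29 mm | F hx -6.40 hy -0.46 z -6.19 | M hx -0.16 hy 1.16 z 0.04 [-1.5699 -0.      1.32  ] 0.72
```

```bash
python3 - <<'E'
from h import *
s=robot.grab_frame('side');t=robot.grab_frame('top')
cv2.imwrite('pics/side5.png',s);cv2.imwrite('pics/top5.png',t)
crop(s,320,240,410,350,5.4,'pics/s5.png')
crop(cv2.imread('pics/side3.png'),310,240,400,350,5.4,'pics/s3b.png')
E
python3 f.py
```

```text
t 16.12 hx 25.29 hy 0.01 z -0.31 mm | F hx -6.54 hy -1.24 z -5.80 | M hx -0.16 hy 1.13 z -0.06 [-1.5698e+00 -1.0000e-04  1.3199e+00] 0.714
```

View pics/s5.png

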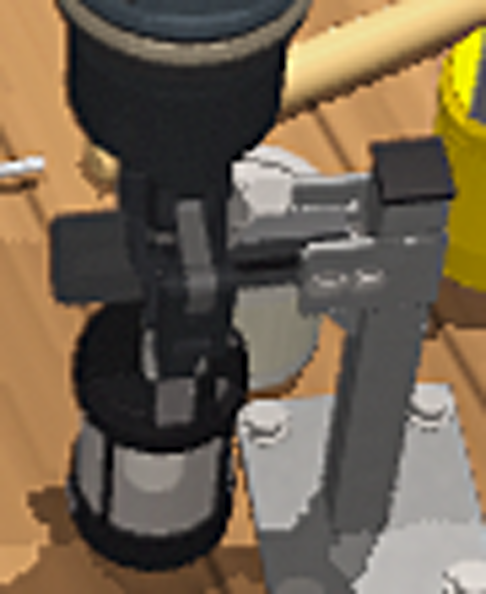

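View pics/s3b.png

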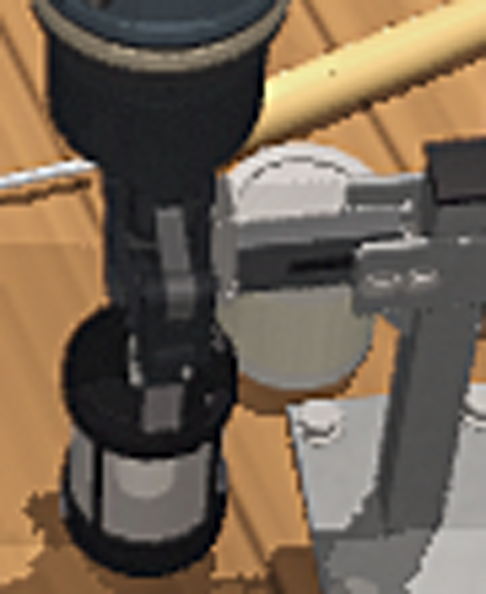

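Run:
```python
from h import *
yaw=-.251; ex=np.array([np.cos(yaw),np.sin(yaw),0]); ez=np.array([0,0,1])
for n,b,x0 in(('3',np.array([.509,-.1935,.2105]),310),('5',np.array([.509,-.1935,.2105])+.0253*ex,320)):
    for h in(-.07,-.186):
        u=(proj('side',b+h*ez)[0]-[x0,240]+.5)*5.4; print(n,h,u.round(1))
    print((proj('side',b-.186*ez+.005*ex)-proj('side',b-.186*ez))*5.4)
```

```text
3 -0.07 [151. 355.]
3 -0.186 [143.2 509.6]
[[12.00531747 -1.25215628]]
5 -0.07 [162.2 348.4]
5 -0.186 [149.9 503.2]
[[11.97315258 -1.24880148]]
```

The pictures show the lantern travelled with the gripper without tilting (cap centre 160, foot 150 against predicted 162, 150). The heel has not been reached yet, so I'll go on in small steps.

>>> step_arm:
  increments:
    - [[0, 0, 0], [0, 0, -0.02], 1]
    - [[0, 0, 0], [0, 0, -0.05], 1]
    - [[0, 0, 0], [0, 0, -0.05], 1]
    - [[0, 0, 0], [0, 0, -0.05], 1]
    - [[0, 0, 0], [0, 0, -0.05], 1]

```text
time_s: 16.75
eef_pos: [0.5296, -0.199, 0.1859]
orientation: [-1.569, -0.0, 1.32]
ft_force: [-9.6, 1.2, -3.4]
gripper_width: 0.718
```

```bash
python3 f.py
```

```text
t 16.75 hx 25.38 hy 0.01 z -0.36 mm | F hx -9.61 hy -1.18 z -3.39 | M hx -0.11 hy 1.66 z 0.03 [-1.5691 -0.      1.3199] 0.718
```

>>> step_arm:
  increments:
    - [[0, 0, 0], [0, 0, -0.02], 1]
    - [[0, 0, 0], [0, 0, -0.05], 1]
    - [[0, 0, 0], [0, 0, -0.05], 1]
    - [[0, 0, 0], [0, 0, -0.05], 1]
    - [[0, 0, 0], [0, 0, -0.05], 1]

```text
time_s: 17.38
eef_pos: [0.5297, -0.199, 0.1859]
orientation: [-1.568, -0.0, 1.32]
ft_force: [-14.3, 2.5, -1.4]
gripper_width: 0.713
```

```bash
python3 f.py
```

```text
t 17.38 hx 25.46 hy 0.02 z -0.39 mm | F hx -14.51 hy -1.17 z -1.40 | M hx -0.15 hy 2.31 z 0.04 [-1.5683e+00 -1.0000e-04  1.3199e+00] 0.713
```

Heel found at a measured travel of about 25.35 mm (14.5 N). I'll ease off.

>>> step_arm:
  increments:
    - [[0, 0, 0], [0, 0, 0.1], 1]
    - [[0, 0, 0], [0, 0, 0.18], 1]
    - [[0, 0, 0], [0, 0, 0.18], 1]
    - [[0, 0, 0], [0, 0, 0.18], 1]
    - [[0, 0, 0], [0, 0, 0.18], 1]

```text
time_s: 18.0
eef_pos: [0.5289, -0.1988, 0.1861]
orientation: [-1.57, 0.0, 1.32]
ft_force: [-5.5, 0.7, -5.4]
gripper_width: 0.717
```

```bash
python3 f.py
```

```text
t 18.00 hx 24.64 hy -0.01 z -0.18 mm | F hx -5.49 hy -0.66 z -5.45 | M hx -0.07 hy 1.07 z -0.03 [-1.5702  0.      1.32  ] 0.717
```

>>> step_arm:
  increments:
    - [[0, 0, 0], [0, -0.1, 0.02], 1]
    - [[0, 0, 0], [0, -0.2, 0.02], 1]
    - [[0, 0, 0], [0, -0.3, 0.02], 1]
    - [[0, 0, 0], [0, -0.4, 0.02], 1]
    - [[0, 0, 0], [0, -0.4, 0.02], 1]

```text
time_s: 18.62
eef_pos: [0.529, -0.1988, 0.1904]
orientation: [-1.571, -0.0, 1.32]
ft_force: [-3.0, 1.4, -5.7]
gripper_width: 0.716
```

```bash
python3 f.py
```

```text
t 18.62 hx 24.77 hy 0.03 z 4.08 mm | F hx -3.29 hy 0.62 z -5.66 | M hx 0.01 hy 0.78 z 0.01 [-1.571 -0.     1.32 ] 0.716
```

>>> step_arm:
  increments:
    - [[0, 0, 0], [0, -0.1, 0.02], 1]
    - [[0, 0, 0], [0, -0.2, 0.02], 1]
    - [[0, 0, 0], [0, -0.3, 0.02], 1]
    - [[0, 0, 0], [0, -0.4, 0.02], 1]
    - [[0, 0, 0], [0, -0.4, 0.02], 1]

```text
time_s: 19.25
eef_pos: [0.5288, -0.1988, 0.1945]
orientation: [-1.571, 0.0, 1.32]
ft_force: [-3.7, 1.7, -4.6]
gripper_width: 0.715
```

```bash
python3 f.py
```

```text
t 19.25 hx 24.62 hy -0.00 z 8.18 mm | F hx -3.98 hy 0.76 z -4.60 | M hx 0.03 hy 0.50 z -0.05 [-1.5712  0.      1.32  ] 0.715
```

>>> step_arm:
  increments:
    - [[0, 0, 0], [0, -0.1, 0], 1]
    - [[0, 0, 0], [0, -0.2, 0], 1]
    - [[0, 0, 0], [0, -0.3, 0], 1]
    - [[0, 0, 0], [0, -0.4, 0], 1]
    - [[0, 0, 0], [0, -0.4, 0], 1]

```text
time_s: 19.88
eef_pos: [0.5288, -0.1988, 0.1984]
orientation: [-1.571, 0.0, 1.32]
ft_force: [-2.7, 0.2, -4.9]
gripper_width: 0.714
```

```bash
python3 f.py
```

```text
t 19.88 hx 24.58 hy -0.04 z 12.15 mm | F hx -2.70 hy -0.53 z -4.85 | M hx 0.05 hy 0.40 z -0.02 [-1.5711  0.      1.32  ] 0.714
```

>>> step_arm:
  increments:
    - [[0, 0, 0], [0, -0.2, 0], 1]
    - [[0, 0, 0], [0, -0.4, 0], 1]
    - [[0, 0, 0], [0, -0.6, 0], 1]
    - [[0, 0, 0], [0, -0.8, 0], 1]
    - [[0, 0, 0], [0, -0.9, 0], 1]

```text
time_s: 20.5
eef_pos: [0.5288, -0.1988, 0.2075]
orientation: [-1.571, 0.0, 1.32]
ft_force: [-1.8, 0.8, -6.6]
gripper_width: 0.716
```

```bash
python3 f.py
```

```text
t 20.50 hx 24.56 hy 0.02 z 21.20 mm | F hx -1.91 hy 0.32 z -6.63 | M hx -0.03 hy 0.35 z 0.02 [-1.571  0.     1.32 ] 0.716
```

>>> step_arm:
  increments:
    - [[0, 0, 0], [0, -0.3, 0], 1]
    - [[0, 0, 0], [0, -0.6, 0], 1]
    - [[0, 0, 0], [0, -0.9, 0], 1]
    - [[0, 0, 0], [0, -1.1, 0], 1]
    - [[0, 0, 0], [0, -1.1, 0], 1]

```text
time_s: 21.12
eef_pos: [0.529, -0.1989, 0.2187]
orientation: [-1.572, 0.0, 1.32]
ft_force: [-0.8, 0.1, -1.7]
gripper_width: 0.715
```

```bash
python3 f.py
```

```text
t 21.12 hx 24.73 hy -0.03 z 32.35 mm | F hx -0.82 hy -0.09 z -1.68 | M hx -0.02 hy 0.14 z -0.02 [-1.5715e+00  1.0000e-04  1.3200e+00] 0.715
```

```bash
python3 - <<'E'
from h import *
s=robot.grab_frame('side')
cv2.imwrite('pics/side6.png',s)
crop(s,320,230,410,340,5.4,'pics/s6.png')
E
python3 f.py
```

```text
t 21.18 hx 24.69 hy -0.02 z 32.28 mm | F hx -1.05 hy -0.29 z -1.79 | M hx -0.04 hy 0.16 z -0.01 [-1.5714e+00  1.0000e-04  1.3200e+00] 0.715
```

View pics/s6.png

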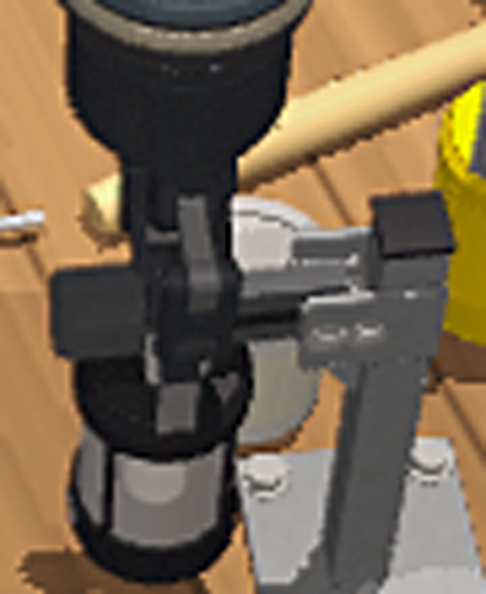

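The upward push of about 5 N is probably the keeper's top under the bar. I'll raise 2 mm and start drawing forward.

>>> step_arm:
  increments:
    - [[0, 0, 0], [0, -0.1, 0], 1]
    - [[0, 0, 0], [0, -0.2, 0.1], 1]
    - [[0, 0, 0], [0, -0.2, 0.3], 1]
    - [[0, 0, 0], [0, -0.2, 0.5], 1]
    - [[0, 0, 0], [0, -0.2, 0.5], 1]

```text
time_s: 21.8
eef_pos: [0.5238, -0.1975, 0.2203]
orientation: [-1.571, 0.0, 1.32]
ft_force: [-0.5, -1.5, -7.1]
gripper_width: 0.712
```

```bash
python3 f.py
```

```text
t 21.80 hx 19.38 hy -0.00 z 34.02 mm | F hx -0.09 hy -1.52 z -7.08 | M hx -0.02 hy 0.07 z 0.06 [-1.5709  0.      1.32  ] 0.712
```

Free now (Fz back to about -7 N, no horizontal force). I'll draw forward.

>>> step_arm:
  increments:
    - [[0, 0, 0], [0, 0, 0.5], 1]
    - [[0, 0, 0], [0, 0, 1], 1]
    - [[0, 0, 0], [0, 0, 1.6], 1]
    - [[0, 0, 0], [0, 0, 2.2], 1]
    - [[0, 0, 0], [0, 0, 2.5], 1]

```text
time_s: 22.42
eef_pos: [0.4992, -0.1912, 0.2204]
orientation: [-1.571, 0.0, 1.32]
ft_force: [0.1, -0.2, -6.5]
gripper_width: 0.715
```

```bash
python3 f.py
```

```text
t 22.43 hx -5.96 hy -0.02 z 34.12 mm | F hx 0.16 hy -0.19 z -6.50 | M hx 0.02 hy 0.07 z -0.03 [-1.5709  0.      1.3199] 0.715
```

>>> step_arm:
  increments:
    - [[0, 0, 0], [0, 0, 1], 1]
    - [[0, 0, 0], [0, 0, 2.5], 1]
    - [[0, 0, 0], [0, 0, 4], 1]
    - [[0, 0, 0], [0, 0, 5.5], 1]
    - [[0, 0, 0], [0, 0, 6.5], 1]

```text
time_s: 23.05
eef_pos: [0.4358, -0.1749, 0.2204]
orientation: [-1.571, -0.0, 1.32]
ft_force: [-0.0, 0.8, -6.3]
gripper_width: 0.716
```

```bash
python3 f.py
```

```text
t 23.05 hx -71.45 hy 0.02 z 34.10 mm | F hx -0.23 hy 0.74 z -6.32 | M hx 0.05 hy 0.16 z -0.03 [-1.5709 -0.      1.3199] 0.716
```

Off the hook: the bail is about 80 mm in front of hook_mid with no side force. I'll raise it and carry it to above the dock.

```bash
python3 to.py .6136 .202 .30
```

```text
t 23.05 pos [ 0.4358 -0.1749  0.2204] rpy [-1.5709 -0.      1.3199] q [-0.382  0.156 -0.16   1.255  0.    -0.131] w 0.716
F [-0.04  0.77 -6.32] M [ 0.088  0.141 -0.03 ]
turn [ 0.0001 -0.0001  0.    ] shift cm [40.93 -7.96 -7.87]
```

>>> step_arm:
  increments:
    - [[0, 0, 0], [0, -2, 0.5], 1]
    - [[0, 0, 0], [0, -4.5, 1], 1]
    - [[0, 0, 0], [0, -6.8, 1], 1]
    - [[0, 0, 0], [0, -7.8, 1], 1]
    - [[0, 0, 0], [0, -8, 1], 1]

```text
time_s: 23.68
eef_pos: [0.4271, -0.1728, 0.3003]
orientation: [-1.571, 0.0, 1.32]
ft_force: [0.8, -0.5, -6.8]
gripper_width: 0.714
```

```bash
python3 to.py .6136 .202 .30; python3 f.py
```

```text
t 23.68 pos [ 0.4271 -0.1728  0.3003] rpy [-1.5713e+00  1.0000e-04  1.3199e+00] q [-0.384  0.129  0.01   1.451  0.    -0.134] w 0.714
F [ 0.84 -0.46 -6.83] M [-0.001  0.018  0.004]
turn [ 0.0005 -0.0001 -0.0001] shift cm [ 4.093e+01  4.000e-02 -8.760e+00]
t 23.68 hx -80.37 hy -0.05 z 114.04 mm | F hx 0.93 hy -0.24 z -6.83 | M hx -0.01 hy 0.02 z 0.00 [-1.5713e+00  1.0000e-04  1.3199e+00] 0.714
```

>>> step_arm:
  increments:
    - [[0, 0, 0], [1.5, 0, 0], 1]
    - [[0, 0, 0], [4, 0, 0], 1]
    - [[0, 0, 0], [7.5, 0, -1], 1]
    - [[0, 0, 0], [11.5, 0, -2], 1]
    - [[0, 0, 0], [15.5, 0, -3], 1]

```text
time_s: 24.3
eef_pos: [0.4947, -0.028, 0.2995]
orientation: [-1.57, 0.0, 1.32]
ft_force: [0.5, -1.6, -6.6]
gripper_width: 0.713
```

>>> step_arm:
  increments:
    - [[0, 0, 0], [4, 0, -1], 1]
    - [[0, 0, 0], [8, 0, -2], 1]
    - [[0, 0, 0], [12, 0, -3], 1]
    - [[0, 0, 0], [16, 0, -4], 1]
    - [[0, 0, 0], [19, 0, -4.8], 1]

```text
time_s: 24.92
eef_pos: [0.5882, 0.1447, 0.299]
orientation: [-1.569, 0.0, 1.321]
ft_force: [0.0, -0.2, -6.2]
gripper_width: 0.713
```

```bash
python3 to.py .6136 .202 .30
```

```text
t 24.93 pos [0.5882 0.1447 0.299 ] rpy [-1.5692e+00  5.0000e-04  1.3212e+00] q [0.241 0.453 0.445 1.564 0.    0.491] w 0.713
F [ 0.02 -0.23 -6.25] M [-0.062 -0.032 -0.035]
turn [-0.0016  0.0012 -0.0005] shift cm [ 6.18 -0.1  -1.05]
```

>>> step_arm:
  increments:
    - [[0, 0, 0], [2.5, 0, -0.4], 1]
    - [[0, 0, 0], [4.5, 0, -0.8], 1]
    - [[0, 0, 0], [5.8, 0, -1], 1]
    - [[0, 0, 0], [6.4, 1, -1], 1]
    - [[0, 0, 0], [6.4, 3, -1], 1]

```text
time_s: 25.55
eef_pos: [0.6136, 0.2025, 0.269]
orientation: [-1.571, -0.0, 1.321]
ft_force: [-0.6, 0.3, -6.9]
gripper_width: 0.717
```

>>> step_arm:
  increments:
    - [[0, 0, 0], [0, 2, 0], 1]
    - [[0, 0, 0], [0, 3.5, 0], 1]
    - [[0, 0, 0], [0, 4, 0], 1]
    - [[0, 0, 0], [0, 4, 0], 1]
    - [[0, 0, 0], [0, 4, 0], 1]

```text
time_s: 26.18
eef_pos: [0.6139, 0.2018, 0.2309]
orientation: [-1.572, -0.0, 1.32]
ft_force: [-0.0, -1.2, -6.0]
gripper_width: 0.712
```

```bash
python3 to.py .6136 .202 .23
python3 - <<'E'
from h import *
s=robot.grab_frame('side');t=robot.grab_frame('top')
cv2.imwrite('pics/side7.png',s);cv2.imwrite('pics/top7.png',t)
crop(s,250,90,390,240,4,'pics/s7.png');crop(t,170,130,290,250,5,'pics/t7.png')
E
```

```text
t 26.18 pos [0.6139 0.2018 0.2309] rpy [-1.5715e+00 -5.0000e-04  1.3200e+00] q [ 0.318  0.534  0.401  1.436 -0.     0.568] w 0.712
F [-0.03 -1.22 -6.04] M [-0.015  0.12  -0.059]
turn [ 0.0007 -0.      0.0005] shift cm [0.02 0.09 0.04]
```

View pics/s7.png

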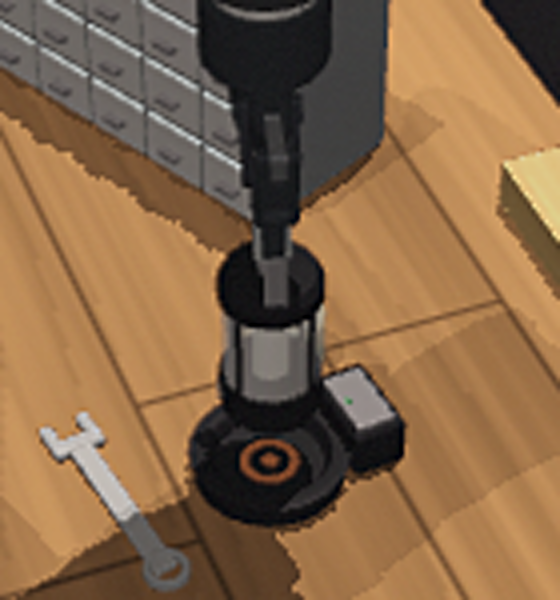

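View pics/t7.png

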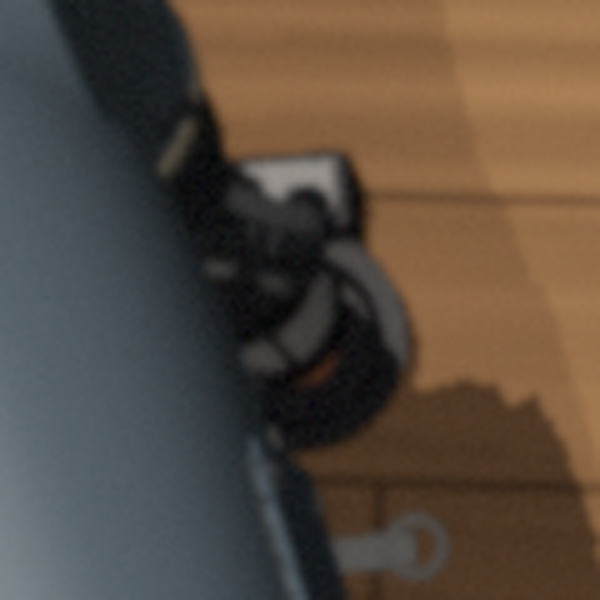

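```bash
cat > ov.py <<'E'
from h import *
import sys
def ov(n,img,box,k,L,z,name,tilt=(0,0)):
    x0,y0,x1,y1=box
    im=cv2.imread(img); c=cv2.resize(im[y0:y1,x0:x1],None,fx=k,fy=k,interpolation=cv2.INTER_CUBIC)
    a=np.linspace(0,2*np.pi,40)
    for h,r,col in((0,.031,(0,255,255)),(.003,.034,(0,255,0)),(.116,.0345,(0,0,255))):
        P=np.c_[L[0]+tilt[0]*h+r*np.cos(a),L[1]+tilt[1]*h+r*np.sin(a),np.full(40,z+h)]
        for u,v in proj(n,P): cv2.circle(c,(int((u-x0+.5)*k),int((v-y0+.5)*k)),1,col,-1)
    D=(.6176,.2011)
    for r,h,col in((.056,.022,(255,255,0)),(.0415,.022,(255,0,255))):
        P=np.c_[D[0]+r*np.cos(a),D[1]+r*np.sin(a),np.full(40,h)]
        for u,v in proj(n,P): cv2.circle(c,(int((u-x0+.5)*k),int((v-y0+.5)*k)),1,col,-1)
    cv2.imwrite(name,c)
E
python3 - <<'E'
from ov import *
p=robot.sense()['eef_pos']; L=p[:2]+.004*np.array([.969,-.248]); z=.0235+p[2]-.1846
print(L,z)
ov('side','pics/side7.png',(275,130,365,230),6.5,L,z,'pics/ov7.png')
ov('top','pics/top7.png',(190,150,270,230),7,L,z,'pics/ov7t.png')
E
```

```text
[0.61784499 0.20074001] 0.0697581223562051
```

View pics/ov7.png

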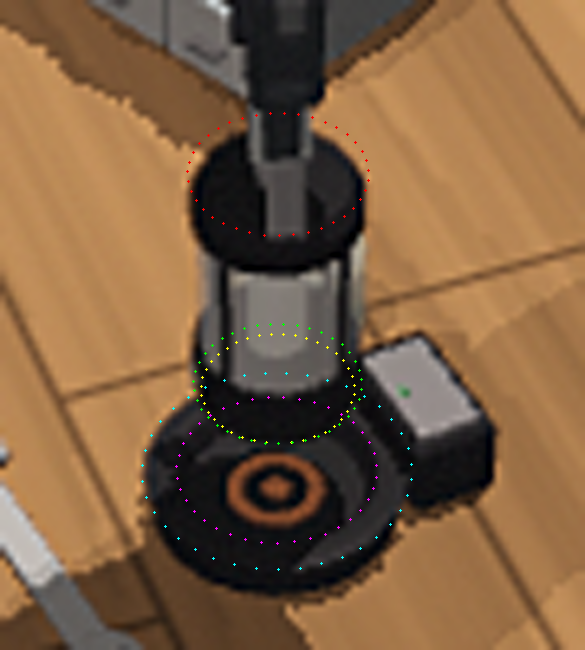

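View pics/ov7t.png

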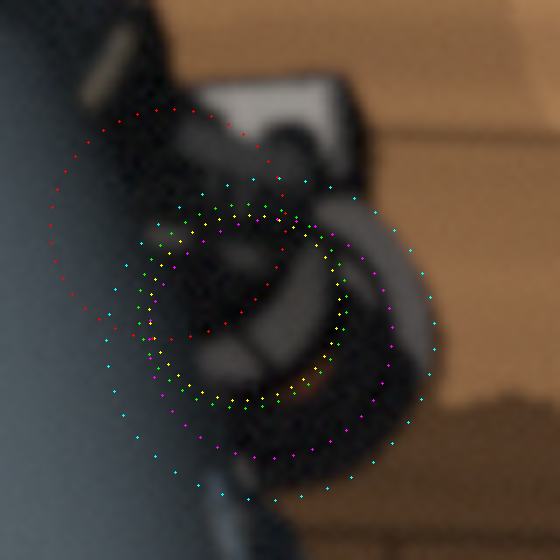

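The overlay shows the lantern's x aligned (cap centre crop x 278, foot 277.5; predicted 278, 277.5) above the dock ring (275, 487). The y comes from the grip centring. I'll lower it.

>>> step_arm:
  increments:
    - [[0, 0, 0], [0, 1, 0], 1]
    - [[0, 0, 0], [0, 2.2, 0], 1]
    - [[0, 0, 0], [0, 3.3, 0], 1]
    - [[0, 0, 0], [0, 4, 0], 1]
    - [[0, 0, 0], [0, 4, 0], 1]

```text
time_s: 26.9
eef_pos: [0.6134, 0.2016, 0.1896]
orientation: [-1.57, 0.001, 1.32]
ft_force: [-0.2, -0.1, -5.6]
gripper_width: 0.711
```

```bash
python3 to.py .6136 .202 .171
python3 - <<'E'
from ov import *
s=robot.grab_frame('side');t=robot.grab_frame('top')
cv2.imwrite('pics/side8.png',s);cv2.imwrite('pics/top8.png',t)
p=robot.sense()['eef_pos']; L=p[:2]+.004*np.array([.969,-.248]); z=.0235+p[2]-.1846
crop(s,275,130,365,230,6.5,'pics/s8.png')
crop(t,190,150,270,230,7,'pics/t8.png')
E
```

```text
t 26.9 pos [0.6134 0.2016 0.1896] rpy [-1.5699e+00  5.0000e-04  1.3200e+00] q [0.317 0.537 0.301 1.336 0.    0.568] w 0.711
F [-0.16 -0.07 -5.61] M [-0.004  0.015  0.006]
turn [-0.0009  0.     -0.0005] shift cm [ 0.05  1.86 -0.01]
```

View pics/s8.png

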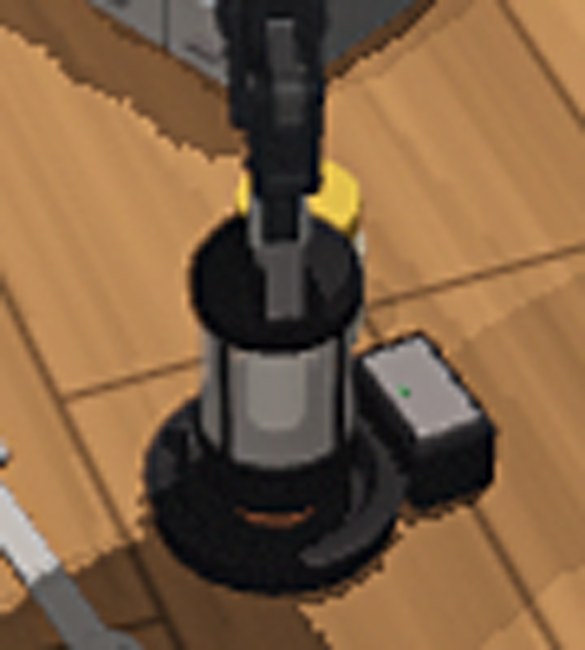

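View pics/t8.png

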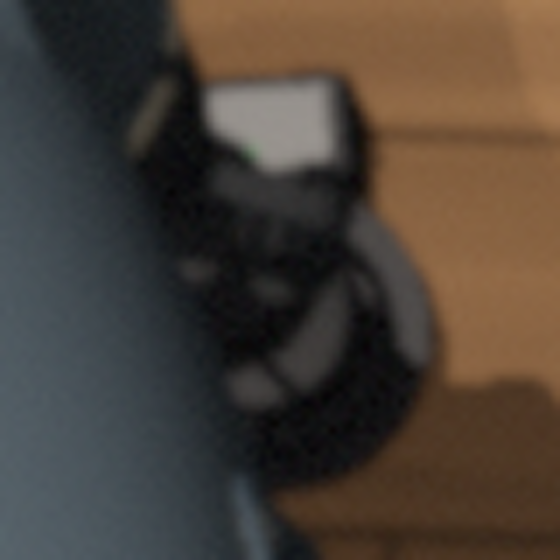

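Side view shows the foot over the well, with the ring just peeping out at (275,515) and the foot's lower edge at about y 508. I'll lower slowly by feel.

>>> step_arm:
  increments:
    - [[0, 0, 0], [0.05, 0.3, 0], 1]
    - [[0, 0, 0], [0.05, 0.6, 0], 1]
    - [[0, 0, 0], [0.05, 0.9, 0], 1]
    - [[0, 0, 0], [0.05, 1, 0], 1]
    - [[0, 0, 0], [0.05, 1, 0], 1]

```text
time_s: 27.62
eef_pos: [0.6138, 0.2021, 0.1802]
orientation: [-1.571, 0.0, 1.32]
ft_force: [-0.1, -0.5, -6.0]
gripper_width: 0.714
```

```bash
python3 f.py; python3 to.py .6136 .202 .171
```

```text
t 27.62 hx 7.37 hy 409.47 z -6.05 mm | F hx 0.05 hy -0.54 z -6.04 | M hx -0.05 hy -0.02 z 0.02 [-1.5707e+00  1.0000e-04  1.3200e+00] 0.714
t 27.62 pos [0.6138 0.2021 0.1802] rpy [-1.5707e+00  1.0000e-04  1.3200e+00] q [ 0.318  0.539  0.281  1.313 -0.     0.569] w 0.714
F [-0.08 -0.54 -6.04] M [-0.048 -0.006  0.021]
turn [-0.0001  0.     -0.0001] shift cm [-0.02  0.92  0.02]
```

>>> step_arm:
  increments:
    - [[0, 0, 0], [0, 0.1, 0], 1]
    - [[0, 0, 0], [0, 0.2, 0], 1]
    - [[0, 0, 0], [0, 0.3, 0], 1]
    - [[0, 0, 0], [0, 0.3, 0], 1]
    - [[0, 0, 0], [0, 0.3, 0], 1]

```text
time_s: 28.25
eef_pos: [0.6139, 0.2021, 0.1773]
orientation: [-1.571, -0.0, 1.32]
ft_force: [0.9, -0.3, -5.9]
gripper_width: 0.714
```

```bash
python3 f.py
```

```text
t 28.25 hx 7.41 hy 409.50 z -8.99 mm | F hx 0.94 hy -0.03 z -5.91 | M hx -0.03 hy 0.02 z -0.04 [-1.5708 -0.      1.32  ] 0.714
```

>>> step_arm:
  increments:
    - [[0, 0, 0], [0, 0.1, 0], 1]
    - [[0, 0, 0], [0, 0.2, 0], 1]
    - [[0, 0, 0], [0, 0.3, 0], 1]
    - [[0, 0, 0], [0, 0.3, 0], 1]
    - [[0, 0, 0], [0, 0.3, 0], 1]

```text
time_s: 28.88
eef_pos: [0.6139, 0.2021, 0.1743]
orientation: [-1.571, 0.0, 1.32]
ft_force: [-0.5, -0.1, -6.7]
gripper_width: 0.714
```

```bash
python3 f.py
```

```text
t 28.88 hx 7.40 hy 409.49 z -11.98 mm | F hx -0.45 hy -0.19 z -6.70 | M hx -0.02 hy 0.04 z 0.04 [-1.5708  0.      1.32  ] 0.714
```

>>> step_arm:
  increments:
    - [[0, 0, 0], [0, 0.07, 0], 1]
    - [[0, 0, 0], [0, 0.15, 0], 1]
    - [[0, 0, 0], [0, 0.2, 0], 1]
    - [[0, 0, 0], [0, 0.2, 0], 1]
    - [[0, 0, 0], [0, 0.2, 0], 1]

```text
time_s: 29.5
eef_pos: [0.6139, 0.2021, 0.1723]
orientation: [-1.571, -0.0, 1.32]
ft_force: [0.3, -0.1, -6.2]
gripper_width: 0.717
```

```bash
python3 f.py
```

```text
t 29.50 hx 7.43 hy 409.51 z -13.97 mm | F hx 0.32 hy 0.03 z -6.18 | M hx -0.00 hy 0.03 z 0.05 [-1.5709 -0.      1.32  ] 0.717
```

>>> step_arm:
  increments:
    - [[0, 0, 0], [0, 0.05, 0], 1]
    - [[0, 0, 0], [0, 0.1, 0], 1]
    - [[0, 0, 0], [0, 0.1, 0], 1]
    - [[0, 0, 0], [0, 0.1, 0], 1]
    - [[0, 0, 0], [0, 0.1, 0], 1]

```text
time_s: 30.12
eef_pos: [0.614, 0.2022, 0.1715]
orientation: [-1.571, -0.0, 1.32]
ft_force: [-1.3, 0.6, 0.2]
gripper_width: 0.712
```

```bash
python3 f.py
```

```text
t 30.12 hx 7.50 hy 409.55 z -14.76 mm | F hx -1.40 hy 0.31 z 0.19 | M hx -0.22 hy 0.08 z 0.03 [-1.5711e+00 -2.0000e-04  1.3200e+00] 0.712
```

>>> step_arm:
  increments:
    - [[0, 0, 0], [0, 0.05, 0], 1]
    - [[0, 0, 0], [0, 0.1, 0], 1]
    - [[0, 0, 0], [0, 0.1, 0], 1]
    - [[0, 0, 0], [0, 0.1, 0], 1]
    - [[0, 0, 0], [0, 0.1, 0], 1]

```text
time_s: 30.75
eef_pos: [0.6142, 0.2022, 0.1715]
orientation: [-1.572, -0.001, 1.32]
ft_force: [-3.5, -1.0, 11.2]
gripper_width: 0.716
```

```bash
python3 f.py
```

```text
t 30.75 hx 7.74 hy 409.61 z -14.76 mm | F hx -3.16 hy -1.81 z 11.24 | M hx -0.99 hy 0.65 z -0.03 [-1.5724e+00 -7.0000e-04  1.3199e+00] 0.716
```

Firm contact at TCP z 0.1715, where 0.171 was expected for the floor. I'll ease off 1 mm and open.

>>> step_arm:
  increments:
    - [[0, 0, 0], [0, -0.05, 0], 1]
    - [[0, 0, 0], [0, -0.12, 0], 1]
    - [[0, 0, 0], [0, -0.12, 0], 1]
    - [[0, 0, 0], [0, -0.12, 0], 1]
    - [[0, 0, 0], [0, -0.12, 0], 1]

```text
time_s: 31.38
eef_pos: [0.6139, 0.2022, 0.1716]
orientation: [-1.571, -0.0, 1.32]
ft_force: [-0.1, 0.6, 0.8]
gripper_width: 0.713
```

```bash
python3 f.py
```

```text
t 31.38 hx 7.44 hy 409.55 z -14.74 mm | F hx -0.20 hy 0.55 z 0.82 | M hx -0.11 hy 0.05 z -0.01 [-1.5709e+00 -1.0000e-04  1.3200e+00] 0.713
```

>>> step_arm:
  increments:
    - [[0, 0, 0], [0, 0, 0], 0.25]
    - [[0, 0, 0], [0, 0, 0], 0.2]
    - [[0, 0, 0], [0, 0, 0], 0.1]
    - [[0, 0, 0], [0, 0, 0], 0]
    - [[0, 0, 0], [0, 0, 0], 0]

```text
time_s: 32.0
eef_pos: [0.6139, 0.2021, 0.1715]
orientation: [-1.571, -0.0, 1.32]
ft_force: [0.1, 0.5, -0.1]
gripper_width: 0.997
```

```bash
python3 f.py
python3 - <<'E'
from ov import *
s=robot.grab_frame('side')
cv2.imwrite('pics/side9.png',s)
crop(s,275,130,365,230,6.5,'pics/s9.png')
E
```

```text
t 32.00 hx 7.39 hy 409.51 z -14.78 mm | F hx -0.01 hy 0.50 z -0.07 | M hx -0.06 hy -0.01 z -0.00 [-1.5708 -0.      1.32  ] 0.997
```

View pics/s9.png

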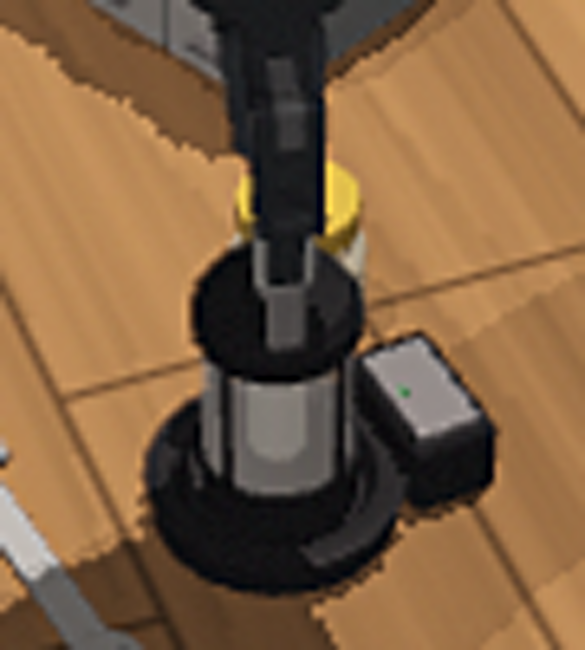

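Released and standing in the well (cap centre at crop 277,310), with no force on the gripper. I'll go straight up, then aside.

>>> step_arm:
  increments:
    - [[0, 0, 0], [0, -0.5, 0], 0]
    - [[0, 0, 0], [0, -1.5, 0], 0]
    - [[0, 0, 0], [0, -3, 0], 0]
    - [[0, 0, 0], [0, -5, 0], 0]
    - [[0, 0, 0], [0, -7, 0], 0]

```text
time_s: 32.67
eef_pos: [0.6139, 0.2022, 0.2433]
orientation: [-1.572, -0.0, 1.32]
ft_force: [-0.6, -0.6, 0.1]
gripper_width: 0.999
```

>>> step_arm:
  increments:
    - [[0, 0, 0], [0, -3, 0], 0]
    - [[0, 0, 0], [0, -6, 0], 0]
    - [[0, 0, 0], [0, -7, 3], 0]
    - [[0, 0, 0], [0, -7, 8], 0]
    - [[0, 0, 0], [0, -7, 13], 0]

```text
time_s: 33.3
eef_pos: [0.4867, 0.2346, 0.3125]
orientation: [-1.572, -0.001, 1.32]
ft_force: [0.1, 0.1, 0.7]
gripper_width: 0.998
```

>>> step_arm:
  increments:
    - [[0, 0, 0], [0, 0, 5], 0]
    - [[0, 0, 0], [0, 0, 9], 0]
    - [[0, 0, 0], [0, 0, 11], 0]
    - [[0, 0, 0], [0, 0, 11], 0]
    - [[0, 0, 0], [0, 0, 11], 0]

```text
time_s: 33.92
eef_pos: [0.3823, 0.2617, 0.3116]
orientation: [-1.571, -0.0, 1.32]
ft_force: [-0.2, -1.0, -0.3]
gripper_width: 1.001
```

```bash
python3 f.py
python3 - <<'E'
from ov import *
s=robot.grab_frame('side');t=robot.grab_frame('top')
cv2.imwrite('pics/side10.png',s);cv2.imwrite('pics/top10.png',t)
ov('side','pics/side10.png',(275,130,365,230),6.5,(.6176,.2011),.010,'pics/ov10.png')
ov('top','pics/top10.png',(170,140,270,240),6,(.6176,.2011),.010,'pics/ov10t.png')
E
```

```text
t 33.92 hx -231.70 hy 409.65 z 125.34 mm | F hx 0.07 hy -1.02 z -0.34 | M hx 0.03 hy -0.04 z -0.05 [-1.5712e+00 -1.0000e-04  1.3197e+00] 1.001
```

View pics/ov10.png

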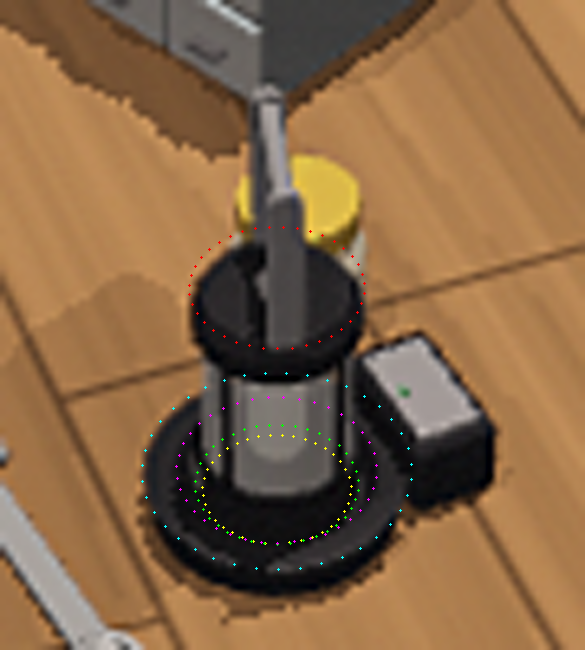

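View pics/ov10t.png

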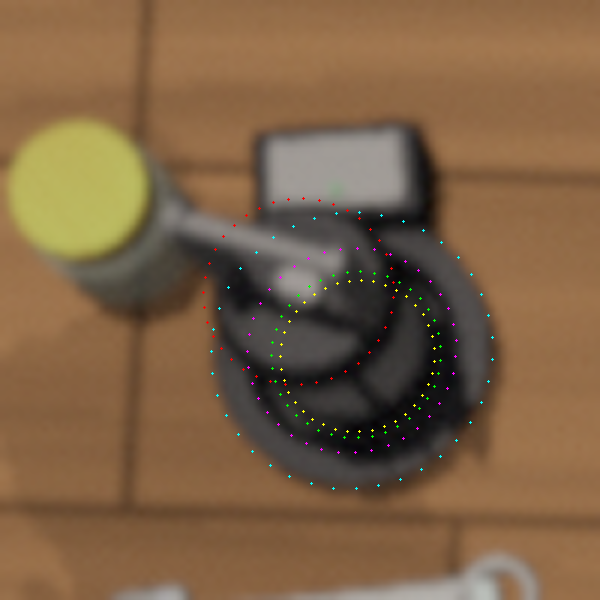

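View pics/side10.png

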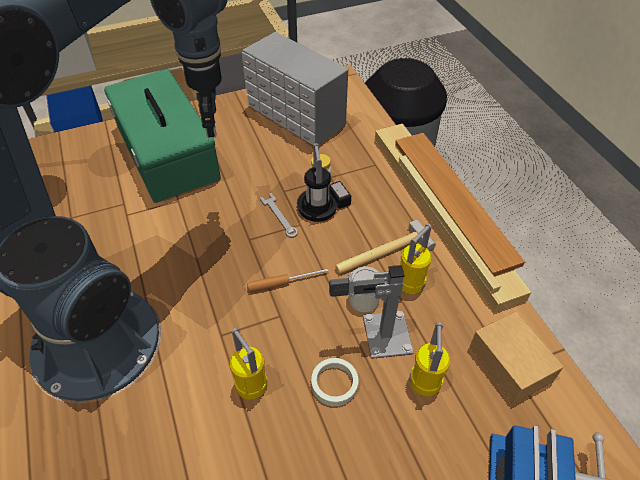

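View pics/top10.png

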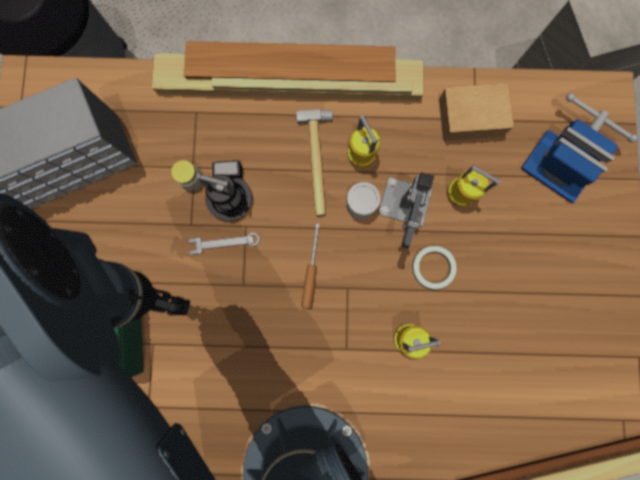

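The pictures show the lantern upright in the dock (side 317,190; top 228,195), with the cap outline on the predicted circle. The gripper is well clear and the other items are where they were, so I'll hand in.

Run:
```python
from cell import robot
print(robot.finish_job())
```

```text
the job is handed in; nothing more can be done
None
```

The lantern is off the hook and standing upright in the dock's well, released. I handed the job in at about 34 s; no verdict is reported.

**Off the hook:** I gripped both straps from above and pushed the bail back against the keeper at about 3.5–6 N. I found the heel by feel, at 14.5 N at most, then eased off about 0.75 mm. I lifted about 34–36 mm and drew the bail forward over the nose. Once it was drawn forward over the nose, the side force on the gripper read about 0 N.

**In the dock:** I lowered it by feel and met the floor within 1 mm of the expected height, with a net push on the dock of about 17 N. I eased off until the gripper carried no load, then let go, went straight up and moved clear.

**Last checks:**
- **Position:** The lantern's cap sits on the predicted outline in both views, so it appears centred and upright. Sideways it matches to about 1 mm.
- **Height:** The cap's top edge appeared about 2 pixels lower than predicted in the side view. The offset was about the same at the start, so I put it down to the cap's shape. The height check rests on contact by feel.
- **Other items:** By eye, nothing else on the bench appears to have moved, and the gripper touches nothing.

**Unexplained reading:** Near the top of the lift, the vertical force on the gripper was about 5 N off, an upward push on the lantern. I took this to be the keeper's top edge under the bar. It went away after I raised the lantern 2 mm and drew it forward.

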